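# Change the packs in the charging dock

## Task

Change over the battery dock. Switch it off at its lever before you handle any pack, take the charged packs out of their bays and set them upright side by side in the steel tray, and put every pack on the bench that is the dock's own size (exactly as long as the charged ones) in a bay of its own, its toe hooked under the lip and its heel swung down until the pack lies flat on the bay floor. When all are home, switch the dock on again; leave the look-alike packs, one shorter and one longer, where they are, and do not knock over the bottle, beaker or jar.

Things in the scene. Friction and masses are not known exactly. Their poses are not given: they have to be found in the camera images.
- dock: fixed metal charging dock, 302 x 176 mm, three open bays side by side along its y. Origin: its underside (on the bench) below the middle of the middle bay. x points from the lip side (nearer the robot) to the heel side, z up. Bay floors are 24 mm above the bench. Each bay is 124 mm long, from the toe wall (x = -62) to the heel stop (x = +62, 12 mm above the floor)
- bay1 (a point): middle of the floor of bay 1 (dock y = -72 mm, next to the lever); axes as the dock's. In every bay the cheeks beside the heel (x = 39 to 63, 10 mm high) are 44 mm apart; nothing stands beside the middle of a bay (x = -49 to 39)
- bay2 (a point): middle of the floor of bay 2 (dock y = 0); axes as the dock's. In every bay a lip reaches 10 mm in from the toe wall (to x = -52), its underside 20 mm and its top 26 mm above the floor; the pocket below it is 34 mm wide. So a pack cannot be lowered straight in: tilt it 12 to 20 degrees, heel up, slide its toe under the lip, then swing the heel down inside the heel stop
- bay3 (a point): middle of the floor of bay 3 (dock y = +72 mm); axes as the dock's. A seated pack rests by its weight, without any catch, and comes out by the reverse motion: heel up, then toe out from under the lip
- power (a joint): the dock's mains lever: 0 = OFF, leaning 0.5 rad to the dock's -x (to the robot); 1.0 = ON, leaning 0.5 rad to +x. Below 0.2 counts as off, above 0.8 as on. It pivots about the dock's y at dock x = 2, y = -152, height 56 mm; it is 60 mm long to the centre of its ball, needs about 1 N there, and stays where it is left
- power_tip (a point): centre of the black ball (26 mm across) on the end of the mains lever
- tray: the fixed shallow stainless tray, 170 (its x) x 160 (its y) x 14 mm high, walls and floor 4 mm. Origin: centre of its underside. Two packs stand in it side by side, their length along its x
- flat1_mid (a point): run-down pack standing on the bench, the dock's size: 120 x 40 x 44 mm high, grey and black plastic, 320 g (+-30 %). A low toe (22 mm long, 28 wide, 12 thick, at the bottom) at its -x end; the full-height body is the other 98 mm, thumb ribs on top at its +x (heel) end. Point: middle of its whole length, half-way up (22 mm); x from toe to heel, z up
- flat2_mid (a point): run-down pack standing on the bench, the dock's size: 120 x 40 x 44 mm high, grey and black plastic, 320 g (+-30 %). A low toe (22 mm long, 28 wide, 12 thick, at the bottom) at its -x end; the full-height body is the other 98 mm, thumb ribs on top at its +x (heel) end. Point: middle of its whole length, half-way up (22 mm); x from toe to heel, z up
- flat3_mid (a point): run-down pack standing on the bench, the dock's size: 120 x 40 x 44 mm high, grey and black plastic, 320 g (+-30 %). A low toe (22 mm long, 28 wide, 12 thick, at the bottom) at its -x end; the full-height body is the other 98 mm, thumb ribs on top at its +x (heel) end. Point: middle of its whole length, half-way up (22 mm); x from toe to heel, z up
- charged1_mid (a point): charged pack, if present (two of three are), seated in bay 1: 120 x 40 x 44 mm high, grey and black plastic, 320 g (+-30 %). A low toe (22 mm long, 28 wide, 12 thick, at the bottom) at its -x end; the full-height body is the other 98 mm, thumb ribs on top at its +x (heel) end. Point: middle of its whole length, half-way up (22 mm); x from toe to heel, z up
- charged2_mid (a point): charged pack, if present (two of three are), seated in bay 2: 120 x 40 x 44 mm high, grey and black plastic, 320 g (+-30 %). A low toe (22 mm long, 28 wide, 12 thick, at the bottom) at its -x end; the full-height body is the other 98 mm, thumb ribs on top at its +x (heel) end. Point: middle of its whole length, half-way up (22 mm); x from toe to heel, z up
- charged3_mid (a point): charged pack, if present (two of three are), seated in bay 3: 120 x 40 x 44 mm high, grey and black plastic, 320 g (+-30 %). A low toe (22 mm long, 28 wide, 12 thick, at the bottom) at its -x end; the full-height body is the other 98 mm, thumb ribs on top at its +x (heel) end. Point: middle of its whole length, half-way up (22 mm); x from toe to heel, z up
- short_mid (a point): look-alike of another instrument, left alone: 100 x 40 x 44 mm high, grey and black plastic, 267 g (+-30 %). A low toe (22 mm long, 28 wide, 12 thick, at the bottom) at its -x end; the full-height body is the other 78 mm, thumb ribs on top at its +x (heel) end. Point: middle of its whole length, half-way up (22 mm); x from toe to heel, z up
- long_mid (a point): look-alike of another instrument, left alone: 140 x 40 x 44 mm high, grey and black plastic, 373 g (+-30 %). A low toe (22 mm long, 28 wide, 12 thick, at the bottom) at its -x end; the full-height body is the other 118 mm, thumb ribs on top at its +x (heel) end. Point: middle of its whole length, half-way up (22 mm); x from toe to heel, z up
- reagent: bystander: an amber bottle, 60 mm wide, 150 high; origin under its centre
- beaker: bystander: an empty glass beaker, 70 mm wide, 90 high; origin under its centre
- jar: bystander: a white jar, 66 mm wide, 85 high; origin under its centre
- weight: bystander: a steel balance weight among the packs, 32 mm wide, 36 high; origin under its centre
- dish: bystander: a low white dish among the packs, 60 mm wide, 12 high; origin under its centre
- driver: bystander: a screwdriver lying on the bench; origin under its middle
There are look-alikes about, which are no part of the job. What is shaped like the part that bears charged3_mid but red is not meant. What is shaped like the part that bears flat3_mid but purple is not meant.

How it is judged:
By the outcome, as a careful person would: the job done as asked, in the order asked, and still so for the second after the job is handed in, with the robot touching nothing.
Of charged1, charged2, charged3 only 2 to 2 are there at a start; the rules pass over those that are not, and their reading is None.
Of flat1, flat2, flat3 only 2 to 3 are there at a start; the rules pass over those that are not, and their reading is None.
At some moment in a run one of flat1, flat2, flat3 may be knocked a few centimetres aside while the robot is not near it.
It also fails if it takes over 208 s, if anything falls off the work surface, if the arm or the gripper's body presses on something with over 40 N, if the wrist force passes 120 N, or if a joint passes its speed limit or range.

## Robot

A 6-joint arm with a two-finger parallel gripper is mounted at the origin on the work surface. World frame = base frame: x ahead of the robot, y to its left, z up, the work surface at z = 0. Lengths are in mm, angles in rad, forces in N, time in s.
With the tool pointing down it reaches from about 275 to 1000 mm from the base axis. Payload 8.4 kg.
Tool frame: the origin (TCP) lies at the very end of the fingers, on their centre line; the grasp point (between the pads) lies 19 mm behind it; z points along the fingers, y is the direction in which the jaws open and shut (so a half turn about z gives the same grasp; the last joint's range is limited). The gripper opens to 85 mm and grips with 20 to 120 N. Pads are 22 mm wide; open, the fingers measure 114 mm over their backs; the gripper's body (76 mm by 85 mm) begins 54 mm behind the grasp point. The pads swing forward as they close: fully open they stand 13 mm farther back than shut.
Start: joints at [1.248, 0.353, 1.633, -0, 1.155, -0.002], TCP at [197.077, 593.118, 231.281] pointing down, gripper open.
Joint ranges: [-2.63, 2.63], [-0.92, 2.1], [0.06, 2.66], [-1.3, 4.44], [0, 2.69], [-3.02, 3.02]. Speed limits (rad/s): [2.22, 2.22, 2.79, 3.14, 3.14, 3.14].

## Interface

Orientations are given as [roll, pitch, yaw] about the fixed x, y, z axes, in that order (R = Rz(yaw) Ry(pitch) Rx(roll)).
In Python, from rig import r gives the robot as it stands.
- The arm moves only by the tool move_arm, never from a script. Its argument "increments" is a list of rows, each an object of numbers: "tx", "ty", "tz": the shift along the tool's x, y, z in cm; "rx", "ry", "rz": the turn, a rotation vector about the tool's x, y, z in degrees; "gripper": the gripper's target within -1 to 1 (fully open at 1, half-way at 0, shut at -1). A call has 1 to 12 rows; each row shifts and turns the commanded pose from where the row before left it, along the tool's axes as they then stand; what a row does not reach is not made up. A row lasts 1/10 s, in which the tool goes at most 50 mm and 8.59 degrees, less where a joint would pass 70% of its speed; a pose out of reach is approached as far as the arm can. A call is refused whole if a number of a shift passes 5 or a number of a turn 8.59, either way. A call with a gripper value outside its range is refused whole. The fingers move at their own pace and stop on an object; "squeeze" is the grip in N (left out, the last holds). Time passes only in rows, so rows that do not move let the fingers close. It gives the time, the measured TCP pose, the force and the opening at its end, in the units of the state.
- r.sense(): the state, without advancing time (a new reading comes with each control period).
- r.grab_frame(name): name is "scene" or "top"; returns (picture, depth): 480x640x3 uint8, red, green, blue; 480x640 float32, mm along the optical axis (not along the pixel's ray), 0 where there is no reading.
- r.camera_model(name): a dict with "fx", "fy", "cx", "cy" (pixels), "R" (3x3) and "t" (3): a world point X has camera coordinates R X + t. Camera axes: x right, y down, z forward; pixel columns grow to the right and rows downward; lengths in mm; the calibration is good to about 2 mm. A picture is of the moment at which its call begins. camera_model takes no time and is no camera call.
- r.sign_off(): hands the job in, once; it reports no verdict.
Trained networks look in the newest picture that a camera, given by its name, has taken for a name from the list of things; names that differ only in an ending like _2 or _b are one class to them, and where a whole thing is asked for, a point or a joint stands for the part that bears it (a point fixed in the world has none). Each returns a list of dicts, best first, with "confidence" (0 to 1); they miss things now and then, are a little off and sometimes report something else, mostly with a low value. They report only what shows in the picture. A call takes as long as a camera call. They do not tell look-alikes from the thing itself.
- r.cut_out(query, camera): "mask" (480x640 bool, what is visible of it) and "bbox" ([left, top, right, bottom] in pixels, round what is visible of it).
- r.place_of(query, camera): "location" ([row, column] in pixels: a listed point, or the origin of a listed thing).
The state is a dict: "clock": time; "qpos": joint angles; "qvel": joint speeds; "joint_efforts": joint torques, N m; "eef_pos": TCP position; "tcp_rot": TCP orientation; "contact_force": force on the tool from outside, world axes, zero at the start; "wrist_torque": the same for the moment, N m; "opening": opening from 0.0 (shut) to 1.0 (fully open).
Only numpy, scipy, OpenCV 4.12 (cv2) and the standard library are available. Lean on these libraries where they do the work, as an engineer would, in place of code of your own. Each camera call takes 0.05 s, during which the arm holds its last target. There are 200 camera calls.

## Working session

There is one attempt and no reset: what is moved stays moved. The work goes in short steps, Python scripts to look and compute and a tool call to move; the robot and the scene stay as the last step left them, time stands still between calls to the robot, and variables do not carry over. Pictures are saved under pics/ and viewed, about 12 in all and at most 16, crops included, and the job is handed in when it is done.

Besides the shell and the picture viewer there is one more tool, called after ">>>" by a JSON object that holds its "fn" and its "kwargs". move_arm: Moves the arm, as the interface text tells. Its arguments: {"type":"object","properties":{"increments":{"type":"array","items":{"type":"object","properties":{"tx":{"type":"number"},"ty":{"type":"number"},"tz":{"type":"number"},"rx":{"type":"number"},"ry":{"type":"number"},"rz":{"type":"number"},"gripper":{"type":"number"}}}},"squeeze":{"type":"number"}},"required":["increments"]}

```bash
ls; mkdir -p pics; cat > h.py <<'E'
import numpy as np, cv2
from rig import r
def grab(n):
    p,d=r.grab_frame(n); return p,d
def world(n,row,col,z=None,depth=None):
    m=r.camera_model(n); R=np.array(m['R']);t=np.array(m['t'])
    ray=np.array([(col-m['cx'])/m['fx'],(row-m['cy'])/m['fy'],1.])
    if depth is not None: return R.T@(ray*depth-t)
    c=-R.T@t; v=R.T@ray
    return c+v*(z-c[2])/v[2]
def cloud(n,d):
    m=r.camera_model(n); R=np.array(m['R']);t=np.array(m['t'])
    v,u=np.mgrid[:480,:640]
    P=np.stack([(u-m['cx'])/m['fx']*d,(v-m['cy'])/m['fy']*d,d],-1)
    W=(P-t)@R
    W[d==0]=np.nan
    return W
def save(n,p): cv2.imwrite(n,p[...,::-1])
E
python3 - <<'E'
from h import *
for n in('scene','top'):
    p,d=grab(n); save(f'pics/{n}0.png',p); np.save(n+'.npy',d)
    m=r.camera_model(n); print(n,m['fx'],-np.array(m['R']).T@m['t'],np.round(m['R'],2).tolist())
    for q in ['dock','power_tip','bay1','bay2','bay3','tray','flat1_mid','charged1_mid','charged2_mid','charged3_mid','short_mid','long_mid','reagent','beaker','jar','weight','dish','driver']:
        for o in r.place_of(q,n)[:6]:
            a=o['location']; print(q,round(o['confidence'],2),np.round(a),end=' ')
            dd=d[int(a[0]),int(a[1])]
            print(np.round(world(n,*a,depth=dd)) if dd else None)
print(r.sense())
E
```

```text
pics
scene 540.9452302513627 [949.37823318 622.56335428 861.29481105] [[-0.82, 0.57, -0.01], [0.39, 0.55, -0.74], [-0.41, -0.61, -0.68]]
dock 0.81 [392. 365.] [584. 235.  24.]
power_tip 0.74 [312. 298.] [620.  81. 117.]
bay1 0.91 [362. 342.] [592. 176.  52.]
bay1 0.71 [414. 394.] [590. 314.  69.]
bay1 0.55 [384. 368.] [569. 226.  24.]
bay1 0.46 [285. 368.] [414.  32.  17.]
bay2 0.91 [362. 342.] [592. 176.  52.]
bay2 0.71 [414. 394.] [590. 314.  69.]
bay2 0.55 [384. 368.] [569. 226.  24.]
bay2 0.46 [285. 368.] [414.  32.  17.]
bay3 0.91 [362. 342.] [592. 176.  52.]
bay3 0.71 [414. 394.] [590. 314.  69.]
bay3 0.55 [384. 368.] [569. 226.  24.]
bay3 0.46 [285. 368.] [414.  32.  17.]
tray 0.81 [197. 274.] [ 406. -362.    3.]
flat1_mid 0.6 [256. 325.] [450. -74.  41.]
charged1_mid 0.71 [348. 343.] [581. 163.  70.]
charged2_mid 0.41 [205. 203.] [ 580. -416.   22.]
charged3_mid 0.95 [349. 469.] [380. 284.  44.]
charged3_mid 0.89 [408. 392.] [585. 304.  67.]
short_mid 0.59 [228. 200.] [ 632. -320.   42.]
short_mid 0.38 [214. 174.] [ 657. -418.   27.]
short_mid 0.18 [294. 258.] [627. -60.  42.
[... 1722 characters left out ...]
7.  28.]
{'clock': 1.9, 'qpos': array([ 1.24759205e+00,  3.52979990e-01,  1.63341443e+00, -3.16508778e-06,
        1.15519275e+00, -2.40008195e-03]), 'qvel': array([-1.22764216e-03, -1.68871542e-03,  3.30728320e-04,  1.27980804e-03,
        4.00814424e-04, -8.75534768e-05]), 'joint_efforts': array([ 1.04443534e-04, -6.05156994e+01, -3.42436123e+01, -1.65979623e-04,
        1.03436603e-03, -5.25747851e-06]), 'eef_pos': array([197.08132107, 593.11108524, 231.2872909 ]), 'tcp_rot': array([3.14158717e+00, 2.90883055e-06, 2.82078974e+00]), 'contact_force': array([-0.24297718, -0.04508574, -0.292904  ]), 'wrist_torque': array([ 0.02190221, -0.03941342,  0.02026151]), 'opening': 0.9999340541004691}
```

```bash
python3 - <<'E'
import cv2
a=cv2.imread('pics/top0.png'); cv2.imwrite('pics/top0c.png',cv2.resize(a[120:360,120:520],(800,480),interpolation=cv2.INTER_CUBIC))
E
```

```text
(no output)
```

View pics/top0c.png

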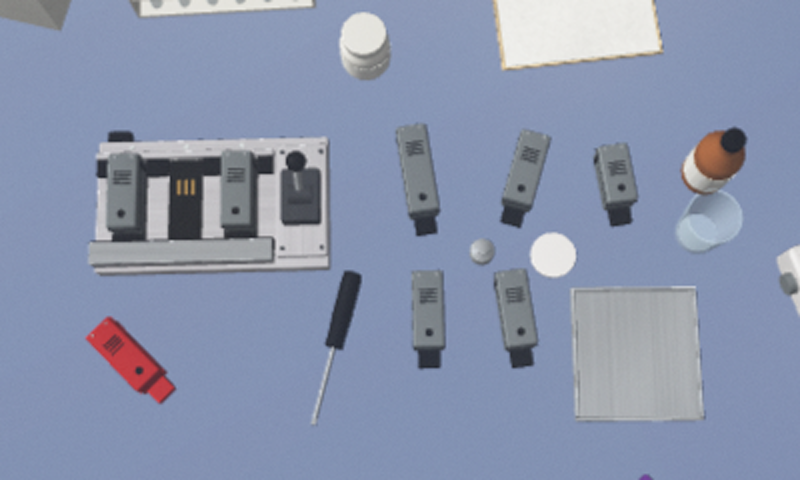

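View pics/scene0.png

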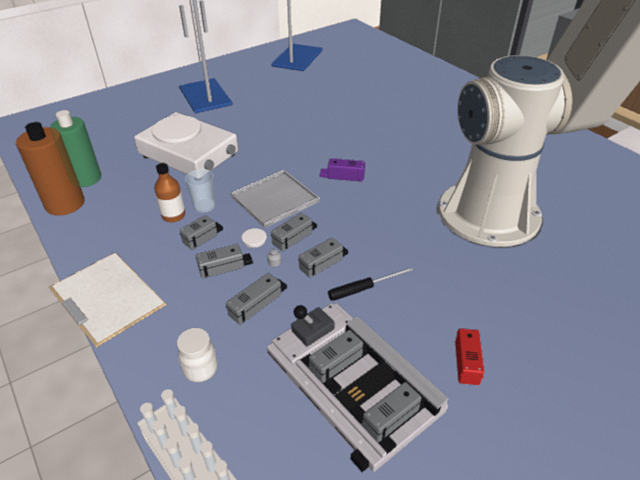

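Bays 1 and 3 are charged and bay 2 is empty. The lever leans away from the robot, so it is ON. On the bench I see long (418,178), B (525,178), short (617,183), D (428,318) and E (516,318). B, D and E look like the dock size, so I'll check their lengths by depth.

```bash
cat > meas.py <<'E'
from h import *
from scipy import ndimage
def tops(n,d,zlo,zhi,box):
    W=cloud(n,d); x,y,z=W[...,0],W[...,1],W[...,2]
    m=(z>zlo)&(z<zhi)&(x>box[0])&(x<box[1])&(y>box[2])&(y<box[3])
    l,k=ndimage.label(m); out=[]
    for i in range(1,k+1):
        s=l==i
        if s.sum()<60: continue
        P=W[s]; (c,wh,a)=cv2.minAreaRect(P[:,:2].astype(np.float32))
        w,h=wh
        if w<h: a+=90; w,h=h,w
        a=(a+90)%180-90
        if w<50: continue
        # inertia angle, extents by percentiles
        out.append((np.round(c,1),np.round([w,h],1),round(a,1),np.round(np.median(P[:,2]),1),int(s.sum())))
    return out
if __name__=='__main__':
    for n in('top','scene'):
        d=np.load(n+'.npy')
        print(n,'bench');[print(*o) for o in tops(n,d,37,50,(330,720,-390,20))]
        print('dock');[print(*o) for o in tops(n,d,61,75,(480,700,80,350))]
        print('tray/low');[print(*o) for o in tops(n,d,8,20,(280,520,-480,-240))]
        print('lip');[print(*o) for o in tops(n,d,46,58,(420,600,80,400))]
        W=cloud(n,d); b=(W[...,2]>100)&(W[...,0]>540)&(W[...,0]<680)&(abs(W[...,1]-75)<40); print('ball',W[b].mean(0),W[b].max(0),W[b].min(0),b.sum())
        print('whole dock');[print(*o) for o in tops(n,d,15,200,(420,760,40,420))]
E
python3 meas.py
```

```text
top bench
[630.3 -75.9] [118.2  40. ] 10.8 43.2 652
[ 636.6 -216.5] [98.5 40.1] -13.8 43.3 548
[ 633.4 -333.4] [78.7 41.8] 10.8 43.3 455
[ 452.9 -206.3] [97.6 40.2] 10.0 43.5 588
[447.2 -95.7] [97.9 39.9] 4.4 43.1 599
dock
[588.7 152.1] [97.9 40.8] 3.4 67.3 580
[580.4 295.5] [99.  40.7] 3.5 67.1 582
tray/low
[ 446.6 -360.3] [161.6  92.8] -90.0 12.9 230
[ 359.1 -439.2] [71.9 14.7] -4.8 12.7 73
[ 341.7 -355.4] [140.7  42.7] -88.6 13.4 131
lip
[508.3 219.3] [232.1  30.6] -86.4 49.6 908
ball [610.71389422  72.80090319 117.11921827] [623.44019436  84.78345015 127.86107094] [599.75505443  62.23223199 105.0237188 ] 89
whole dock
[584.8 190.2] [303.8 192.4] -86.7 34.1 7627
scene bench
[ 454.3 -203.6] [101.5  43.5] 8.9 42.9 520
[ 636.6 -330.7] [79.3 46.1] 10.2 42.7 405
[449.3 -93.7] [100.3  43.4] 3.5 42.9 584
[ 639.3 -215.3] [97.9 46.2] -15.2 43.1 604
[632. -73.] [119.6  44.1] 11.3 43.1 887
dock
[590.8 155.2] [98.1 40.8] 3.9 67.2 1033
[581.7 297.9] [98.5 41.9] 3.6 67.2 1331
tray/low
[ 407.8 -361.8] [172.6 168.3] 2.3 11.8 462
lip
[508.6 221.2] [232.2  31.5] -86.3 49.4 1754
[568.7 172.7] [59.  3.] 3.0 52.3 93
[565.5 316.9] [68.6  2.3] 3.7 52.3 98
ball [616.46852387  80.18627451 115.10461263] [626.78153808  89.19476549 123.17754912] [601.90787531  66.27559936 100.82208889] 159
whole dock
[585.4 192. ] [302.6 191.9] -86.7 34.1 15368
```

Body lengths measured: B 98, D 98 and E 98 mm, so these are the dock's own size. The long one is 118 and the short one 79. I'll push the lever first.

```bash
cat > plan.py <<'E'
from h import *
import sys
from scipy.spatial.transform import Rotation as Ro
D=np.array([575.5,224.4]); YAW=0.0628
def dock(x,y): 
    c,s=np.cos(YAW),np.sin(YAW); return D+[c*x-s*y,s*x+c*y]
def plan(wps,start=None):
    """wps: (x,y,z,yawdeg or None,tiltdeg heel-up). prints translation in tool frame (cm), then turn (deg)"""
    s=r.sense(); p=np.array(s['eef_pos']); R=Ro.from_euler('xyz',s['tcp_rot'])
    print('now',np.round(p,1),np.round(np.degrees(s['tcp_rot']),1),'F',np.round(s['contact_force'],1),'t',round(s['clock'],1),'open',round(s['opening'],2))
    for x,y,z,yaw,tilt in wps:
        q=np.array([x,y,z]); d=R.inv().apply(q-p)/10
        n=int(np.ceil(abs(d).max()/4.5))
        out=f'->{np.round(q,1)} cm {np.round(d,3)} = {n} x {np.round(d/max(n,1),3)}'
        p=q
        if yaw is not None:
            N=Ro.from_euler('z',yaw,degrees=True)*Ro.from_euler('y',-tilt,degrees=True)*Ro.from_euler('x',180,degrees=True)
            v=np.degrees((R.inv()*N).as_rotvec()); n=int(np.ceil(abs(v).max()/8.5)); R=N
            out+=f' turn {np.round(v,2)} = {n} x {np.round(v/max(n,1),3)}'
        print(out)
E
python3 - <<'E'
from plan import *
a=dock(72,-152);b=dock(-1,-152)
plan([(*a,231,3.6,0),(*a,101,3.6,0),(*b,101,3.6,0),(*b,200,3.6,0)])
E
```

```text
now [197.1 593.1 231.3] [180.    0.  161.6] F [-0.2 -0.  -0.3] t 1.9 open 1.0
->[656.9  77.2 231. ] cm [-5.9903e+01 -3.4458e+01  2.9000e-02] = 14 x [-4.279e+00 -2.461e+00  2.000e-03] turn [  0.    -0.   158.02] = 19 x [ 0.    -0.     8.317]
->[656.9  77.2 101. ] cm [ 0. -0. 13.] = 3 x [ 0.    -0.     4.333] turn [0. 0. 0.] = 0 x [0. 0. 0.]
->[584.   72.6 101. ] cm [-7.3 -0.  -0. ] = 2 x [-3.65 -0.   -0.  ] turn [0. 0. 0.] = 0 x [0. 0. 0.]
->[584.   72.6 200. ] cm [ 0.   0.  -9.9] = 3 x [ 0.   0.  -3.3] turn [0. 0. 0.] = 0 x [0. 0. 0.]
```

>>> {"fn": "move_arm", "kwargs": {"increments": [{"tx": -4.0,"ty": -2.3,"gripper": -1},{"tx": -4.0,"ty": -2.3},{"tx": -4.0,"ty": -2.3},{"tx": -4.0,"ty": -2.3},{"tx": -4.0,"ty": -2.3},{"tx": -4.0,"ty": -2.3},{"tx": -4.0,"ty": -2.3},{"tx": -4.0,"ty": -2.3},{"tx": -4.0,"ty": -2.3},{"tx": -4.0,"ty": -2.3},{"tx": -4.0,"ty": -2.3},{"tx": -4.0,"ty": -2.3}]}}

```text
invalid input
```

>>> {"fn": "move_arm", "kwargs": {"increments": [{"tx": -4.0,"ty": -2.3},{"tx": -4.0,"ty": -2.3},{"tx": -3.9,"ty": -2.26},{"rz": 8.3},{"rz": 8.3},{"rz": 8.3},{"rz": 8.3},{"rz": 8.3},{"rz": 8.3},{"rz": 8.3},{"rz": 8.3},{"rz": 8.3}]}}

```text
invalid input
```

>>> {"fn": "move_arm", "kwargs": {"increments": [{"rz": 8.3},{"rz": 8.3},{"rz": 8.3},{"rz": 8.3},{"rz": 8.3},{"rz": 8.3},{"rz": 8.3},{"rz": 8.3},{"rz": 8.3},{"rz": 8.6},{},{}]}}

```text
invalid input
```

>>> {"fn": "move_arm", "kwargs": {"increments": [{"tx": -4.0,"ty": -2.3,"tz": 0,"rx": 0,"ry": 0,"rz": 0,"gripper": -1}]}}

```text
clock: 2.0
eef_pos: [226.0, 561.3, 231.3]
tcp_rot: [3.14, -0.001, 2.824]
contact_force: [0.8, 0.6, 0.0]
opening: 0.859
```

>>> {"fn": "move_arm", "kwargs": {"increments": [{"tx": -4.0,"ty": -2.3,"tz": 0,"rx": 0,"ry": 0,"rz": 0}]}}

```text
invalid input
```

>>> {"fn": "move_arm", "kwargs": {"increments": [{"tx": -4.0,"ty": -2.3,"gripper": -1}]}}

```text
invalid input
```

>>> {"fn": "move_arm", "kwargs": {"increments": [{"tx": -4.0,"ty": -2.3,"tz": 0,"rx": 0,"ry": 0,"rz": 0,"gripper": -1}], "squeeze": 60}}

```text
clock: 2.1
eef_pos: [258.5, 524.0, 231.1]
tcp_rot: [3.141, 0.0, 2.823]
contact_force: [0.3, -0.3, 0.4]
opening: 0.696
```

>>> {"fn": "move_arm", "kwargs": {"increments": [{"tx": -4.3,"ty": -2.48,"tz": 0,"rx": 0,"ry": 0,"rz": 0,"gripper": -1},{"tx": -4.3,"ty": -2.48,"tz": 0,"rx": 0,"ry": 0,"rz": 0,"gripper": -1},{"tx": -4.3,"ty": -2.48,"tz": 0,"rx": 0,"ry": 0,"rz": 0,"gripper": -1},{"tx": -4.3,"ty": -2.48,"tz": 0,"rx": 0,"ry": 0,"rz": 0,"gripper": -1},{"tx": -4.3,"ty": -2.48,"tz": 0,"rx": 0,"ry": 0,"rz": 0,"gripper": -1},{"tx": -4.3,"ty": -2.48,"tz": 0,"rx": 0,"ry": 0,"rz": 0,"gripper": -1},{"tx": -4.3,"ty": -2.48,"tz": 0,"rx": 0,"ry": 0,"rz": 0,"gripper": -1},{"tx": -4.3,"ty": -2.48,"tz": 0,"rx": 0,"ry": 0,"rz": 0,"gripper": -1},{"tx": -4.3,"ty": -2.48,"tz": 0,"rx": 0,"ry": 0,"rz": 0,"gripper": -1},{"tx": -4.3,"ty": -2.48,"tz": 0,"rx": 0,"ry": 0,"rz": 0,"gripper": -1},{"tx": -4.3,"ty": -2.48,"tz": 0,"rx": 0,"ry": 0,"rz": 0,"gripper": -1},{"tx": -4.3,"ty": -2.48,"tz": 0,"rx": 0,"ry": 0,"rz": 0,"gripper": -1}]}}

```text
clock: 3.3
eef_pos: [655.5, 77.3, 231.4]
tcp_rot: [3.141, 0.0, 2.821]
contact_force: [1.2, 0.3, -0.3]
opening: -0.003
```

>>> {"fn": "move_arm", "kwargs": {"increments": [{"tx": -0.3,"ty": -0.1,"tz": 0,"rx": 0,"ry": 0,"rz": 8.5,"gripper": -1},{"tx": 0,"ty": 0,"tz": 0,"rx": 0,"ry": 0,"rz": 8.5,"gripper": -1},{"tx": 0,"ty": 0,"tz": 0,"rx": 0,"ry": 0,"rz": 8.5,"gripper": -1},{"tx": 0,"ty": 0,"tz": 0,"rx": 0,"ry": 0,"rz": 8.5,"gripper": -1},{"tx": 0,"ty": 0,"tz": 0,"rx": 0,"ry": 0,"rz": 8.5,"gripper": -1},{"tx": 0,"ty": 0,"tz": 0,"rx": 0,"ry": 0,"rz": 8.5,"gripper": -1},{"tx": 0,"ty": 0,"tz": 0,"rx": 0,"ry": 0,"rz": 8.5,"gripper": -1},{"tx": 0,"ty": 0,"tz": 0,"rx": 0,"ry": 0,"rz": 8.5,"gripper": -1},{"tx": 0,"ty": 0,"tz": 0,"rx": 0,"ry": 0,"rz": 8.5,"gripper": -1},{"tx": 0,"ty": 0,"tz": 0,"rx": 0,"ry": 0,"rz": 8.5,"gripper": -1},{"tx": 0,"ty": 0,"tz": 0,"rx": 0,"ry": 0,"rz": 8.5,"gripper": -1},{"tx": 0,"ty": 0,"tz": 0,"rx": 0,"ry": 0,"rz": 8.5,"gripper": -1}]}}

```text
clock: 4.5
eef_pos: [656.8, 77.2, 231.2]
tcp_rot: [-3.141, 0.0, 1.034]
contact_force: [0.0, -0.2, 0.1]
opening: -0.001
```

>>> {"fn": "move_arm", "kwargs": {"increments": [{"tx": 0,"ty": 0,"tz": 0,"rx": 0,"ry": 0,"rz": 8.5,"gripper": -1},{"tx": 0,"ty": 0,"tz": 0,"rx": 0,"ry": 0,"rz": 8.5,"gripper": -1},{"tx": 0,"ty": 0,"tz": 0,"rx": 0,"ry": 0,"rz": 8.5,"gripper": -1},{"tx": 0,"ty": 0,"tz": 0,"rx": 0,"ry": 0,"rz": 8.5,"gripper": -1},{"tx": 0,"ty": 0,"tz": 0,"rx": 0,"ry": 0,"rz": 8.5,"gripper": -1},{"tx": 0,"ty": 0,"tz": 0,"rx": 0,"ry": 0,"rz": 8.5,"gripper": -1},{"tx": 0,"ty": 0,"tz": 0,"rx": 0,"ry": 0,"rz": 5,"gripper": -1},{"tx": 0,"ty": 0,"tz": 0,"rx": 0,"ry": 0,"rz": 0,"gripper": -1},{"tx": 0,"ty": 0,"tz": 0,"rx": 0,"ry": 0,"rz": 0,"gripper": -1}]}}

```text
clock: 5.4
eef_pos: [656.9, 77.2, 231.3]
tcp_rot: [3.142, 0.0, 0.066]
contact_force: [-0.4, -0.7, -0.9]
opening: 0.0
```

```bash
python3 - <<'E'
from plan import *
a=dock(72,-152);b=dock(-1,-152)
plan([(*a,231,3.6,0),(*a,101,3.6,0),(*b,101,3.6,0),(*b,200,3.6,0)])
E
```

```text
now [656.9  77.2 231.3] [180.    0.    3.8] F [-0.4 -0.7 -0.9] t 5.4 open 0.0
->[656.9  77.2 231. ] cm [ 0.004 -0.001  0.027] = 1 x [ 0.004 -0.001  0.027] turn [0.   0.   0.18] = 1 x [0.    0.001 0.178]
->[656.9  77.2 101. ] cm [ 0. -0. 13.] = 3 x [ 0.    -0.     4.333] turn [0. 0. 0.] = 0 x [0. 0. 0.]
->[584.   72.6 101. ] cm [-7.3 -0.  -0. ] = 2 x [-3.65 -0.   -0.  ] turn [0. 0. 0.] = 0 x [0. 0. 0.]
->[584.   72.6 200. ] cm [ 0.   0.  -9.9] = 3 x [ 0.   0.  -3.3] turn [0. 0. 0.] = 0 x [0. 0. 0.]
```

>>> {"fn": "move_arm", "kwargs": {"increments": [{"tx": 0,"ty": 0,"tz": 4.5,"rx": 0,"ry": 0,"rz": 0.2,"gripper": -1},{"tx": 0,"ty": 0,"tz": 4.5,"rx": 0,"ry": 0,"rz": 0,"gripper": -1},{"tx": 0,"ty": 0,"tz": 4.0,"rx": 0,"ry": 0,"rz": 0,"gripper": -1},{"tx": -1.5,"ty": 0,"tz": 0,"rx": 0,"ry": 0,"rz": 0,"gripper": -1},{"tx": -1.2,"ty": 0,"tz": 0,"rx": 0,"ry": 0,"rz": 0,"gripper": -1},{"tx": -1.2,"ty": 0,"tz": 0,"rx": 0,"ry": 0,"rz": 0,"gripper": -1},{"tx": -1.2,"ty": 0,"tz": 0,"rx": 0,"ry": 0,"rz": 0,"gripper": -1},{"tx": -1.2,"ty": 0,"tz": 0,"rx": 0,"ry": 0,"rz": 0,"gripper": -1},{"tx": -1.0,"ty": 0,"tz": 0,"rx": 0,"ry": 0,"rz": 0,"gripper": -1},{"tx": 0,"ty": 0,"tz": 0,"rx": 0,"ry": 0,"rz": 0,"gripper": -1}]}}

```text
clock: 6.4
eef_pos: [582.1, 72.7, 101.4]
tcp_rot: [3.141, 0.001, 0.06]
contact_force: [-0.8, -0.3, 0.0]
opening: -0.001
```

```bash
python3 - <<'E'
from plan import *
plan([])
p,d=grab('scene'); q,d2=grab('top'); save('pics/a.png',np.hstack([cv2.resize(p[260:420,220:420],(400,320)),cv2.resize(q[150:310,180:380],(400,320))]))
for n,dd in(('top',d2),('scene',d)):
    W=cloud(n,dd); m=(W[...,2]>88)&(W[...,2]<128)&(W[...,0]>520)&(W[...,0]<572)&(abs(W[...,1]-75)<40); print(W[m].mean(0),W[m].max(0),m.sum())
E
```

```text
now [582.1  72.7 101.4] [1.8e+02 1.0e-01 3.4e+00] F [-0.8 -0.3  0. ] t 6.4 open -0.0<stdin>:5: RuntimeWarning: Mean of empty slice.
  ret = um.true_divide(
Traceback (most recent call last):
ValueError: zero-size array to reduction operation maximum which has no identity
```

View pics/a.png

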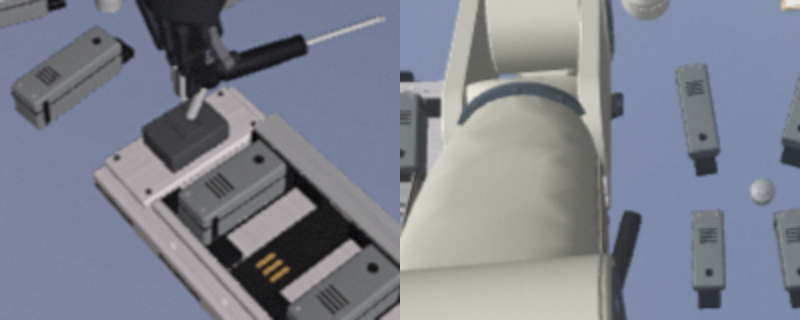

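The lever stick leans towards the robot, so it looks OFF; I'll measure it once the arm is clear. Next is the charged pack in bay 1.

```bash
python3 - <<'E'
from plan import *
plan([(590,73.3,101.4,3.6,0),(590,73.3,180,3.6,0),(589.7,153.6,180,3.6,0),(589.7,153.6,31,3.6,0)])
E
```

```text
now [583.7  72.8 101.5] [180.    0.    3.4] F [ 0.4 -0.1  0.4] t 6.5 open -0.0
->[590.   73.3 101.4] cm [ 0.629 -0.01   0.006] = 1 x [ 0.629 -0.01   0.006] turn [ 0.    0.01 -0.17] = 1 x [ 0.001  0.009 -0.174]
->[590.   73.3 180. ] cm [ 0.    0.   -7.86] = 2 x [ 0.    0.   -3.93] turn [0. 0. 0.] = 0 x [0. 0. 0.]
->[589.7 153.6 180. ] cm [ 0.474 -8.016 -0.   ] = 2 x [ 0.237 -4.008 -0.   ] turn [0. 0. 0.] = 0 x [0. 0. 0.]
->[589.7 153.6  31. ] cm [ 0.  -0.  14.9] = 4 x [ 0.    -0.     3.725] turn [0. 0. 0.] = 0 x [0. 0. 0.]
```

>>> {"fn": "move_arm", "kwargs": {"increments": [{"tx": 0.6,"ty": 0,"tz": 0,"rx": 0,"ry": 0,"rz": -0.2,"gripper": -1},{"tx": 0,"ty": 0,"tz": -3.9,"rx": 0,"ry": 0,"rz": 0,"gripper": 0.4},{"tx": 0,"ty": 0,"tz": -4.0,"rx": 0,"ry": 0,"rz": 0,"gripper": 0.4},{"tx": 0.24,"ty": -4.0,"tz": 0,"rx": 0,"ry": 0,"rz": 0,"gripper": 0.4},{"tx": 0.24,"ty": -4.02,"tz": 0,"rx": 0,"ry": 0,"rz": 0,"gripper": 0.4},{"tx": 0,"ty": 0,"tz": 3.7,"rx": 0,"ry": 0,"rz": 0,"gripper": 0.4},{"tx": 0,"ty": 0,"tz": 3.7,"rx": 0,"ry": 0,"rz": 0,"gripper": 0.4},{"tx": 0,"ty": 0,"tz": 0,"rx": 0,"ry": 0,"rz": 0,"gripper": 0.4}]}}

```text
clock: 7.3
eef_pos: [586.9, 153.2, 101.8]
tcp_rot: [3.14, 0.008, 0.064]
contact_force: [-0.7, -0.0, -0.1]
opening: 0.7
```

>>> {"fn": "move_arm", "kwargs": {"increments": [{"tx": 0,"ty": 0,"tz": 2.5,"rx": 0,"ry": 0,"rz": 0,"gripper": 0.4},{"tx": 0,"ty": 0,"tz": 2.5,"rx": 0,"ry": 0,"rz": 0,"gripper": 0.4},{"tx": 0,"ty": 0,"tz": 2.5,"rx": 0,"ry": 0,"rz": 0,"gripper": 0.4},{"tx": 0,"ty": 0,"tz": 0,"rx": 0,"ry": 0,"rz": 0,"gripper": 0.4},{"tx": 0,"ty": 0,"tz": 0,"rx": 0,"ry": 0,"rz": 0,"gripper": -1},{"tx": 0,"ty": 0,"tz": 0,"rx": 0,"ry": 0,"rz": 0,"gripper": -1},{"tx": 0,"ty": 0,"tz": 0,"rx": 0,"ry": 0,"rz": 0,"gripper": -1},{"tx": 0,"ty": 0,"tz": 0,"rx": 0,"ry": 0,"rz": 0,"gripper": -1},{"tx": 0,"ty": 0,"tz": 0,"rx": 0,"ry": 0,"rz": 0,"gripper": -1}], "squeeze": 60}}

```text
clock: 8.2
eef_pos: [591.1, 153.8, 33.2]
tcp_rot: [-3.141, -0.003, 0.063]
contact_force: [-0.3, -0.6, 7.4]
opening: 0.459
```

```bash
python3 - <<'E'
from plan import *
plan([])
p,d=grab('scene'); save('pics/b.png',cv2.resize(p[200:460,200:520],(640,520)))
W=cloud('scene',d); m=(W[...,2]>92)&(W[...,2]<128)&(W[...,0]>520)&(W[...,0]<590)&(abs(W[...,1]-75)<25)
if m.sum(): print(W[m].mean(0),W[m].max(0),W[m].min(0),m.sum())
E
```

```text
now [591.1 153.8  33.2] [-180.    -0.2    3.6] F [-0.3 -0.6  7.4] t 8.2 open 0.46
```

View pics/b.png

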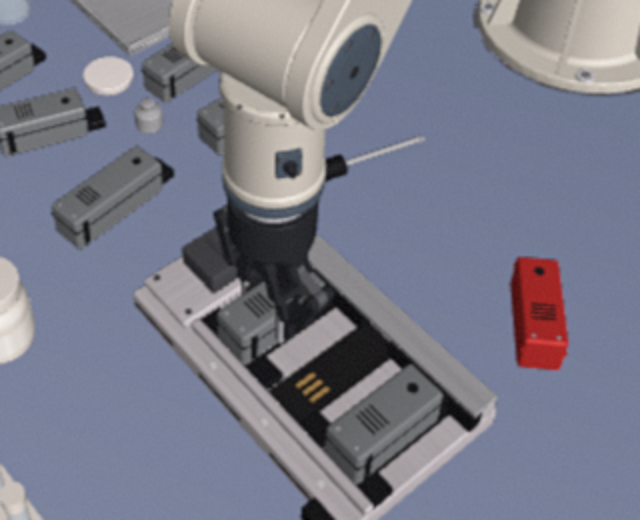

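>>> {"fn": "move_arm", "kwargs": {"increments": [{"tx": -0.04,"ty": 0,"tz": -0.31,"rx": 0,"ry": 2.5,"rz": 0,"gripper": -1},{"tx": -0.04,"ty": 0,"tz": -0.31,"rx": 0,"ry": 2.5,"rz": 0,"gripper": -1},{"tx": -0.04,"ty": 0,"tz": -0.31,"rx": 0,"ry": 2.5,"rz": 0,"gripper": -1},{"tx": -0.04,"ty": 0,"tz": -0.31,"rx": 0,"ry": 2.5,"rz": 0,"gripper": -1},{"tx": -0.04,"ty": 0,"tz": -0.31,"rx": 0,"ry": 2.5,"rz": 0,"gripper": -1},{"tx": -0.04,"ty": 0,"tz": -0.31,"rx": 0,"ry": 2.5,"rz": 0,"gripper": -1},{"tx": 0,"ty": 0,"tz": 0,"rx": 0,"ry": 0,"rz": 0,"gripper": -1}]}}

```text
clock: 8.95
eef_pos: [587.0, 153.7, 51.8]
tcp_rot: [-3.141, -0.268, 0.064]
contact_force: [3.8, -1.2, 2.4]
opening: 0.462
```

>>> {"fn": "move_arm", "kwargs": {"increments": [{"tx": 0.6,"ty": 0,"tz": 0,"rx": 0,"ry": 0,"rz": 0,"gripper": -1},{"tx": 0.6,"ty": 0,"tz": 0,"rx": 0,"ry": 0,"rz": 0,"gripper": -1},{"tx": 0.6,"ty": 0,"tz": 0,"rx": 0,"ry": 0,"rz": 0,"gripper": -1},{"tx": 0,"ty": 0,"tz": 0,"rx": 0,"ry": 0,"rz": 0,"gripper": -1}]}}

```text
clock: 9.35
eef_pos: [603.9, 154.5, 54.2]
tcp_rot: [-3.141, -0.262, 0.063]
contact_force: [-0.9, -0.2, -3.4]
opening: 0.459
```

>>> {"fn": "move_arm", "kwargs": {"increments": [{"tx": 0.8,"ty": 0,"tz": -2.9,"rx": 0,"ry": 0,"rz": 0,"gripper": -1},{"tx": 0.8,"ty": 0,"tz": -2.9,"rx": 0,"ry": 0,"rz": 0,"gripper": -1},{"tx": 0.8,"ty": 0,"tz": -2.9,"rx": 0,"ry": 0,"rz": 0,"gripper": -1},{"tx": 0.8,"ty": 0,"tz": -2.9,"rx": 0,"ry": 0,"rz": 0,"gripper": -1},{"tx": 0,"ty": 0,"tz": 0,"rx": 0,"ry": -7.5,"rz": 0,"gripper": -1},{"tx": 0,"ty": 0,"tz": 0,"rx": 0,"ry": -7.5,"rz": 0,"gripper": -1},{"tx": 0,"ty": 0,"tz": 0,"rx": 0,"ry": 0,"rz": 0,"gripper": -1},{"tx": 0,"ty": 0,"tz": 0,"rx": 0,"ry": 0,"rz": 0,"gripper": -1}]}}

```text
clock: 10.15
eef_pos: [603.7, 154.2, 173.2]
tcp_rot: [3.141, -0.001, 0.063]
contact_force: [-1.0, 0.7, -2.6]
opening: 0.461
```

```bash
python3 - <<'E'
from plan import *
from meas import tops
plan([])
p,d=grab('scene'); save('pics/c.png',cv2.resize(p[150:470,180:560],(760,640))[:600])
q,d2=grab('top')
for n,dd in(('scene',d),('top',d2)):
  W=cloud(n,dd); m=(W[...,2]>90)&(W[...,2]<128)&(W[...,0]>520)&(W[...,0]<620)&(abs(W[...,1]-75)<20)
  if m.sum(): print(n,W[m].mean(0),W[m].max(0),W[m].min(0),m.sum())
E
```

```text
now [603.7 154.2 173.2] [ 1.8e+02 -1.0e-01  3.6e+00] F [-1.   0.7 -2.6] t 10.2 open 0.46
top [555.33207672  69.33636996 116.94036518] [568.84354039  82.14054461 125.59888291] [544.34066701  57.47737801 105.50075286] 91
```

View pics/c.png

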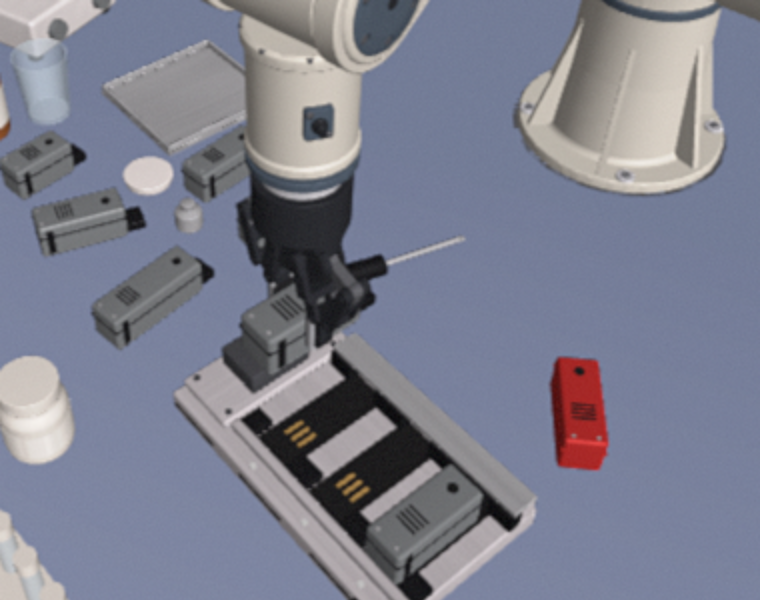

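Ball centre moved from x=610.7 to 555.3, so the lever is OFF (about 0.03). Next I'll pin down the tray pose.

```bash
python3 - <<'E'
from plan import *
for n in('scene','top'):
    m=r.cut_out('tray',n)[0]; c=max(cv2.findContours(m['mask'].astype(np.uint8),0,2)[0],key=cv2.contourArea)[:,0,:]
    P=np.array([world(n,v,u,z=14)[:2] for u,v in c],np.float32); print(n,round(m['confidence'],2),cv2.minAreaRect(P))
c=np.array([404.5,-361.5]);a=np.radians(2.3)
f=lambda x,y:c+[np.cos(a)*x-np.sin(a)*y,np.sin(a)*x+np.cos(a)*y]
A=f(12,33);B=f(12,-33)
print(A,B)
plan([(603.7,154.2,230,3.6,0),(*B,230,2.3,0),(*B,13.5,2.3,0)])
E
```

```text
scene 0.97 ((411.0135192871094, -353.56304931640625), (178.03921508789062, 173.0113983154297), 2.4945921897888184)
top 0.82 ((405.6757507324219, -360.74542236328125), (173.07920837402344, 166.4129180908203), 2.1405797004699707)
[ 415.16598359 -328.04500345] [ 417.81468189 -393.99183353]
now [602.4 154.3 174. ] [180.   -0.    3.6] F [ 0.7 -1.  -2.2] t 10.3 open 0.46
->[603.7 154.2 230. ] cm [ 0.129  0.022 -5.604] = 2 x [ 0.064  0.011 -2.802] turn [ 0.02 -0.02  0.03] = 1 x [ 0.018 -0.02   0.033]
->[ 417.8 -394.   230. ] cm [-21.994  53.544   0.   ] = 12 x [-1.833  4.462  0.   ] turn [-0.  -0.   1.3] = 1 x [-0.  -0.   1.3]
->[ 417.8 -394.    13.5] cm [ 0.   -0.   21.65] = 5 x [ 0.   -0.    4.33] turn [0. 0. 0.] = 0 x [0. 0. 0.]
```

>>> {"fn": "move_arm", "kwargs": {"increments": [{"tx": 0,"ty": 0,"tz": -2.8,"rx": 0,"ry": 0,"rz": 0,"gripper": -1},{"tx": 0,"ty": 0,"tz": -2.8,"rx": 0,"ry": 0,"rz": 0,"gripper": -1},{"tx": -1.8,"ty": 4.4,"tz": 0,"rx": 0,"ry": 0,"rz": 0,"gripper": -1},{"tx": -1.8,"ty": 4.4,"tz": 0,"rx": 0,"ry": 0,"rz": 0,"gripper": -1},{"tx": -1.8,"ty": 4.4,"tz": 0,"rx": 0,"ry": 0,"rz": 0,"gripper": -1},{"tx": -1.8,"ty": 4.4,"tz": 0,"rx": 0,"ry": 0,"rz": 0,"gripper": -1},{"tx": -1.8,"ty": 4.4,"tz": 0,"rx": 0,"ry": 0,"rz": 0,"gripper": -1},{"tx": -1.8,"ty": 4.4,"tz": 0,"rx": 0,"ry": 0,"rz": 0,"gripper": -1},{"tx": -1.8,"ty": 4.4,"tz": 0,"rx": 0,"ry": 0,"rz": 0,"gripper": -1},{"tx": -1.8,"ty": 4.4,"tz": 0,"rx": 0,"ry": 0,"rz": 0,"gripper": -1},{"tx": -1.8,"ty": 4.4,"tz": 0,"rx": 0,"ry": 0,"rz": 0,"gripper": -1},{"tx": -1.8,"ty": 4.4,"tz": 0,"rx": 0,"ry": 0,"rz": 0,"gripper": -1}]}}

```text
clock: 11.55
eef_pos: [450.4, -297.3, 230.6]
tcp_rot: [3.14, -0.001, 0.063]
contact_force: [1.1, 0.7, -2.6]
opening: 0.461
```

>>> {"fn": "move_arm", "kwargs": {"increments": [{"tx": -2.0,"ty": 4.6,"tz": 0,"rx": 0,"ry": 0,"rz": 1.3,"gripper": -1},{"tx": -1.9,"ty": 4.6,"tz": 0,"rx": 0,"ry": 0,"rz": 0,"gripper": -1},{"tx": 0,"ty": 0,"tz": 4.0,"rx": 0,"ry": 0,"rz": 0,"gripper": -1},{"tx": 0,"ty": 0,"tz": 4.0,"rx": 0,"ry": 0,"rz": 0,"gripper": -1},{"tx": 0,"ty": 0,"tz": 4.0,"rx": 0,"ry": 0,"rz": 0,"gripper": -1},{"tx": 0,"ty": 0,"tz": 4.0,"rx": 0,"ry": 0,"rz": 0,"gripper": -1},{"tx": 0,"ty": 0,"tz": 0,"rx": 0,"ry": 0,"rz": 0,"gripper": -1},{"tx": 0,"ty": 0,"tz": 0,"rx": 0,"ry": 0,"rz": 0,"gripper": -1}]}}

```text
clock: 12.35
eef_pos: [417.3, -389.4, 70.9]
tcp_rot: [-3.141, 0.001, 0.041]
contact_force: [-0.0, -0.1, -1.6]
opening: 0.459
```

```bash
python3 - <<'E'
from plan import *
plan([(417.8,-394,35,2.3,0),(417.8,-394,13.5,2.3,0)])
E
```

```text
now [ 417.3 -389.4   70.9] [-180.     0.     2.3] F [-0.  -0.1 -1.6] t 12.3 open 0.46
->[ 417.8 -394.    35. ] cm [0.034 0.465 3.586] = 1 x [0.034 0.465 3.586] turn [-0.02  0.03  0.03] = 1 x [-0.024  0.033  0.033]
->[ 417.8 -394.    13.5] cm [ 0.   -0.    2.15] = 1 x [ 0.   -0.    2.15] turn [0. 0. 0.] = 0 x [0. 0. 0.]
```

>>> {"fn": "move_arm", "kwargs": {"increments": [{"tx": 0.03,"ty": 0.46,"tz": 2.0,"rx": 0,"ry": 0,"rz": 0,"gripper": -1},{"tx": 0,"ty": 0,"tz": 1.6,"rx": 0,"ry": 0,"rz": 0,"gripper": -1},{"tx": 0,"ty": 0,"tz": 1.0,"rx": 0,"ry": 0,"rz": 0,"gripper": -1},{"tx": 0,"ty": 0,"tz": 0.6,"rx": 0,"ry": 0,"rz": 0,"gripper": -1},{"tx": 0,"ty": 0,"tz": 0.5,"rx": 0,"ry": 0,"rz": 0,"gripper": -1},{"tx": 0,"ty": 0,"tz": 0,"rx": 0,"ry": 0,"rz": 0,"gripper": -1}]}}

```text
clock: 12.95
eef_pos: [418.3, -394.5, 13.8]
tcp_rot: [3.141, -0.0, 0.041]
contact_force: [-0.5, -0.3, -2.7]
opening: 0.461
```

```bash
python3 - <<'E'
from plan import *
plan([])
E
```

```text
now [ 418.3 -394.5   13.8] [180.   -0.    2.3] F [-0.5 -0.3 -2.7] t 12.9 open 0.46
```

>>> {"fn": "move_arm", "kwargs": {"increments": [{"tx": 0,"ty": 0,"tz": 0.08,"rx": 0,"ry": 0,"rz": 0,"gripper": -1},{"tx": 0,"ty": 0,"tz": 0,"rx": 0,"ry": 0,"rz": 0,"gripper": 0.15},{"tx": 0,"ty": 0,"tz": 0,"rx": 0,"ry": 0,"rz": 0,"gripper": 0.15},{"tx": 0,"ty": 0,"tz": 0,"rx": 0,"ry": 0,"rz": 0,"gripper": 0.15},{"tx": 0,"ty": 0,"tz": -3,"rx": 0,"ry": 0,"rz": 0,"gripper": 0.15},{"tx": 0,"ty": 0,"tz": -4,"rx": 0,"ry": 0,"rz": 0,"gripper": 0.15},{"tx": 0,"ty": 0,"tz": -4,"rx": 0,"ry": 0,"rz": 0,"gripper": 0.4},{"tx": 0,"ty": 0,"tz": -4,"rx": 0,"ry": 0,"rz": 0,"gripper": 0.4},{"tx": 0,"ty": 0,"tz": -4,"rx": 0,"ry": 0,"rz": 0,"gripper": 0.4},{"tx": 0,"ty": 0,"tz": 0,"rx": 0,"ry": 0,"rz": 0,"gripper": 0.4}]}}

```text
clock: 13.95
eef_pos: [420.5, -396.7, 208.7]
tcp_rot: [3.135, -0.007, 0.04]
contact_force: [0.2, -0.4, -0.1]
opening: 0.703
```

```bash
python3 - <<'E'
from plan import *
plan([(581.5,296.7,203,3.6,0),(581.5,296.7,31,3.6,0)])
E
```

```text
now [ 420.5 -396.7  208.7] [179.6  -0.4   2.3] F [ 0.2 -0.4 -0.1] t 13.9 open 0.7
->[581.5 296.7 203. ] cm [ 18.891 -68.634   0.22 ] = 16 x [ 1.181 -4.29   0.014] turn [ 0.4  -0.38 -1.28] = 1 x [ 0.404 -0.385 -1.282]
->[581.5 296.7  31. ] cm [ 0.  -0.  17.2] = 4 x [ 0.  -0.   4.3] turn [0. 0. 0.] = 0 x [0. 0. 0.]
```

>>> {"fn": "move_arm", "kwargs": {"increments": [{"tx": 1.19,"ty": -4.28,"tz": 0,"rx": 0,"ry": 0,"rz": 0,"gripper": 0.4},{"tx": 1.19,"ty": -4.28,"tz": 0,"rx": 0,"ry": 0,"rz": 0,"gripper": 0.4},{"tx": 1.19,"ty": -4.28,"tz": 0,"rx": 0,"ry": 0,"rz": 0,"gripper": 0.4},{"tx": 1.19,"ty": -4.28,"tz": 0,"rx": 0,"ry": 0,"rz": 0,"gripper": 0.4},{"tx": 1.19,"ty": -4.28,"tz": 0,"rx": 0,"ry": 0,"rz": 0,"gripper": 0.4},{"tx": 1.19,"ty": -4.28,"tz": 0,"rx": 0,"ry": 0,"rz": 0,"gripper": 0.4},{"tx": 1.19,"ty": -4.28,"tz": 0,"rx": 0,"ry": 0,"rz": 0,"gripper": 0.4},{"tx": 1.19,"ty": -4.28,"tz": 0,"rx": 0,"ry": 0,"rz": 0,"gripper": 0.4},{"tx": 1.19,"ty": -4.28,"tz": 0,"rx": 0,"ry": 0,"rz": 0,"gripper": 0.4},{"tx": 1.19,"ty": -4.28,"tz": 0,"rx": 0,"ry": 0,"rz": 0,"gripper": 0.4},{"tx": 1.19,"ty": -4.28,"tz": 0,"rx": 0,"ry": 0,"rz": 0,"gripper": 0.4},{"tx": 1.19,"ty": -4.28,"tz": 0,"rx": 0,"ry": 0,"rz": 0,"gripper": 0.4}]}}

```text
clock: 15.15
eef_pos: [539.9, 126.5, 202.3]
tcp_rot: [3.141, 0.0, 0.041]
contact_force: [1.0, -0.2, -0.2]
opening: 0.699
```

>>> {"fn": "move_arm", "kwargs": {"increments": [{"tx": 1.19,"ty": -4.28,"tz": 0,"rx": 0,"ry": 0,"rz": 0,"gripper": 0.4},{"tx": 1.19,"ty": -4.28,"tz": 0,"rx": 0,"ry": 0,"rz": 0,"gripper": 0.4},{"tx": 1.19,"ty": -4.28,"tz": 0,"rx": 0,"ry": 0,"rz": 0,"gripper": 0.4},{"tx": 1.19,"ty": -4.2,"tz": 0,"rx": 0,"ry": 0,"rz": -1.3,"gripper": 0.4},{"tx": 0,"ty": 0,"tz": 0,"rx": 0,"ry": 0,"rz": 0,"gripper": 0.4},{"tx": 0,"ty": 0,"tz": 0,"rx": 0,"ry": 0,"rz": 0,"gripper": 0.4},{"tx": 0,"ty": 0,"tz": 0,"rx": 0,"ry": 0,"rz": 0,"gripper": 0.4}]}}

```text
clock: 15.85
eef_pos: [580.1, 295.8, 202.1]
tcp_rot: [3.141, 0.001, 0.063]
contact_force: [-0.2, -0.7, -0.7]
opening: 0.701
```

```bash
python3 - <<'E'
from plan import *
from meas import tops
plan([(581.5,296.7,100,3.6,0),(581.5,296.7,31,3.6,0)])
for n in('top','scene'):
    p,d=grab(n)
    print(n);[print(*o) for o in tops(n,d,39,56,(330,720,-450,20))]
E
```

```text
now [580.1 295.8 202.1] [1.8e+02 1.0e-01 3.6e+00] F [-0.2 -0.7 -0.7] t 15.8 open 0.7
->[581.5 296.7 100. ] cm [ 0.159 -0.092 10.21 ] = 3 x [ 0.053 -0.031  3.403] turn [ 0.05  0.06 -0.  ] = 1 x [ 0.048  0.064 -0.002]
->[581.5 296.7  31. ] cm [ 0.  -0.   6.9] = 2 x [ 0.   -0.    3.45] turn [0. 0. 0.] = 0 x [0. 0. 0.]
top
[630.5 -75.9] [118.7  39.7] 10.8 43.6 618
[ 637.3 -216.8] [98.2 39.8] -14.0 43.7 523
[ 632.9 -333.1] [78.2 41.2] 9.9 43.8 426
[ 452.8 -206.1] [97.7 40.1] 10.1 43.5 559
[446.9 -95.9] [96.9 39.4] 4.5 43.3 561
[ 416.2 -396.3] [98.8 41.8] 1.8 47.4 654
scene
[ 418.8 -392.8] [100.7  45. ] 0.4 46.8 421
[ 577.6 -422.1] [60.1 26.4] -22.2 48.2 120
[ 653.9 -431.6] [58.4 25.2] -8.8 47.2 127
[ 454.3 -203.7] [100.9  42.8] 10.7 43.2 485
[ 636.3 -331.6] [77.6 44.6] 11.0 42.9 378
[449.4 -93. ] [99.  43.1] 3.1 43.1 564
[ 639.1 -214.9] [98.2 44.2] -12.2 43.2 561
[633.1 -73.1] [118.3  42.9] 11.2 43.1 839
```

Camera average matches the tool pose to within 1 mm. Next is the charged pack in bay 3.

>>> {"fn": "move_arm", "kwargs": {"increments": [{"tx": 0.1,"ty": -0.09,"tz": 3.4,"rx": 0,"ry": 0,"rz": 0,"gripper": 0.4},{"tx": 0.05,"ty": 0,"tz": 3.4,"rx": 0,"ry": 0,"rz": 0,"gripper": 0.4},{"tx": 0,"ty": 0,"tz": 3.3,"rx": 0,"ry": 0,"rz": 0,"gripper": 0.4},{"tx": 0,"ty": 0,"tz": 2.5,"rx": 0,"ry": 0,"rz": 0,"gripper": 0.4},{"tx": 0,"ty": 0,"tz": 2.3,"rx": 0,"ry": 0,"rz": 0,"gripper": 0.4},{"tx": 0,"ty": 0,"tz": 2.0,"rx": 0,"ry": 0,"rz": 0,"gripper": 0.4},{"tx": 0,"ty": 0,"tz": 0,"rx": 0,"ry": 0,"rz": 0,"gripper": 0.4},{"tx": 0,"ty": 0,"tz": 0,"rx": 0,"ry": 0,"rz": 0,"gripper": -1},{"tx": 0,"ty": 0,"tz": 0,"rx": 0,"ry": 0,"rz": 0,"gripper": -1},{"tx": 0,"ty": 0,"tz": 0,"rx": 0,"ry": 0,"rz": 0,"gripper": -1},{"tx": 0,"ty": 0,"tz": 0,"rx": 0,"ry": 0,"rz": 0,"gripper": -1},{"tx": 0,"ty": 0,"tz": 0,"rx": 0,"ry": 0,"rz": 0,"gripper": -1}]}}

```text
clock: 17.15
eef_pos: [582.8, 297.9, 35.0]
tcp_rot: [-3.141, -0.002, 0.063]
contact_force: [-0.0, -2.4, 7.4]
opening: 0.46
```

>>> {"fn": "move_arm", "kwargs": {"increments": [{"tx": -0.04,"ty": 0,"tz": -0.31,"rx": 0,"ry": 2.5,"rz": 0,"gripper": -1},{"tx": -0.04,"ty": 0,"tz": -0.31,"rx": 0,"ry": 2.5,"rz": 0,"gripper": -1},{"tx": -0.04,"ty": 0,"tz": -0.31,"rx": 0,"ry": 2.5,"rz": 0,"gripper": -1},{"tx": -0.04,"ty": 0,"tz": -0.31,"rx": 0,"ry": 2.5,"rz": 0,"gripper": -1},{"tx": -0.04,"ty": 0,"tz": -0.31,"rx": 0,"ry": 2.5,"rz": 0,"gripper": -1},{"tx": -0.04,"ty": 0,"tz": -0.31,"rx": 0,"ry": 2.5,"rz": 0,"gripper": -1},{"tx": 0,"ty": 0,"tz": 0,"rx": 0,"ry": 0,"rz": 0,"gripper": -1},{"tx": 0.6,"ty": 0,"tz": 0,"rx": 0,"ry": 0,"rz": 0,"gripper": -1},{"tx": 0.6,"ty": 0,"tz": 0,"rx": 0,"ry": 0,"rz": 0,"gripper": -1},{"tx": 0.6,"ty": 0,"tz": 0,"rx": 0,"ry": 0,"rz": 0,"gripper": -1},{"tx": 0,"ty": 0,"tz": 0,"rx": 0,"ry": 0,"rz": 0,"gripper": -1}]}}

```text
clock: 18.25
eef_pos: [596.3, 298.7, 56.6]
tcp_rot: [-3.141, -0.262, 0.062]
contact_force: [1.1, -1.3, -2.9]
opening: 0.462
```

>>> {"fn": "move_arm", "kwargs": {"increments": [{"tx": 0.8,"ty": 0,"tz": -2.9,"rx": 0,"ry": 0,"rz": 0,"gripper": -1},{"tx": 0.8,"ty": 0,"tz": -2.9,"rx": 0,"ry": 0,"rz": 0,"gripper": -1},{"tx": 0.8,"ty": 0,"tz": -2.9,"rx": 0,"ry": 0,"rz": 0,"gripper": -1},{"tx": 0.8,"ty": 0,"tz": -2.9,"rx": 0,"ry": 0,"rz": 0,"gripper": -1},{"tx": 0.8,"ty": 0,"tz": -2.9,"rx": 0,"ry": 0,"rz": 0,"gripper": -1},{"tx": 0.8,"ty": 0,"tz": -2.9,"rx": 0,"ry": 0,"rz": 0,"gripper": -1},{"tx": 0,"ty": 0,"tz": 0,"rx": 0,"ry": -7.5,"rz": 0,"gripper": -1},{"tx": 0,"ty": 0,"tz": 0,"rx": 0,"ry": -7.5,"rz": 0,"gripper": -1},{"tx": 0,"ty": 0,"tz": 0,"rx": 0,"ry": 0,"rz": 0,"gripper": -1},{"tx": 0,"ty": 0,"tz": 0,"rx": 0,"ry": 0,"rz": 0,"gripper": -1}]}}

```text
clock: 19.25
eef_pos: [596.8, 298.2, 235.7]
tcp_rot: [3.141, -0.001, 0.062]
contact_force: [0.1, -0.9, -2.1]
opening: 0.457
```

```bash
python3 - <<'E'
from plan import *
A=(416.2,-328.6)
plan([(*A,233,2.3,0),(*A,14,2.3,0)])
p,d=grab('scene'); q,d2=grab('top'); save('pics/d.png',np.vstack([cv2.resize(p[150:450,120:520],(600,450))]))
E
```

```text
now [596.8 298.2 235.7] [ 1.8e+02 -1.0e-01  3.6e+00] F [ 0.1 -0.9 -2.1] t 19.2 open 0.46
->[ 416.2 -328.6  233. ] cm [-21.903  61.44    0.293] = 14 x [-1.564  4.389  0.021] turn [ 0.04 -0.06  1.25] = 1 x [ 0.044 -0.059  1.25 ]
->[ 416.2 -328.6   14. ] cm [ 0.  -0.  21.9] = 5 x [ 0.   -0.    4.38] turn [0. 0. 0.] = 0 x [0. 0. 0.]
```

View pics/d.png

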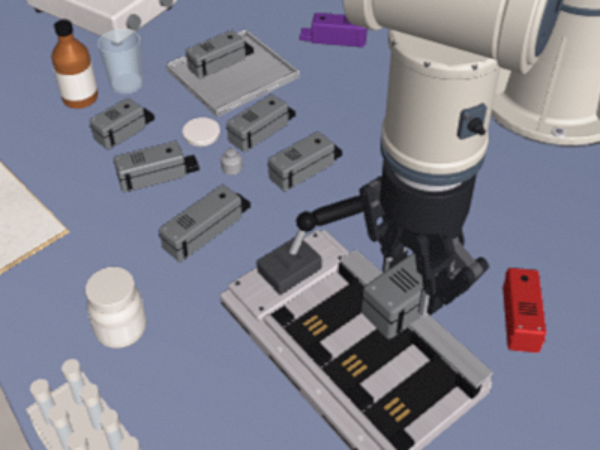

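The image shows pack 1 upright in the tray, the lever leaning to the robot, and pack 3 held. Carrying it to the tray.

>>> {"fn": "move_arm", "kwargs": {"increments": [{"tx": -1.57,"ty": 4.39,"tz": 0,"rx": 0,"ry": 0,"rz": 0,"gripper": -1},{"tx": -1.57,"ty": 4.39,"tz": 0,"rx": 0,"ry": 0,"rz": 0,"gripper": -1},{"tx": -1.57,"ty": 4.39,"tz": 0,"rx": 0,"ry": 0,"rz": 0,"gripper": -1},{"tx": -1.57,"ty": 4.39,"tz": 0,"rx": 0,"ry": 0,"rz": 0,"gripper": -1},{"tx": -1.57,"ty": 4.39,"tz": 0,"rx": 0,"ry": 0,"rz": 0,"gripper": -1},{"tx": -1.57,"ty": 4.39,"tz": 0,"rx": 0,"ry": 0,"rz": 0,"gripper": -1},{"tx": -1.57,"ty": 4.39,"tz": 0,"rx": 0,"ry": 0,"rz": 0,"gripper": -1},{"tx": -1.57,"ty": 4.39,"tz": 0,"rx": 0,"ry": 0,"rz": 0,"gripper": -1},{"tx": -1.57,"ty": 4.39,"tz": 0,"rx": 0,"ry": 0,"rz": 0,"gripper": -1},{"tx": -1.57,"ty": 4.39,"tz": 0,"rx": 0,"ry": 0,"rz": 0,"gripper": -1},{"tx": -1.57,"ty": 4.39,"tz": 0,"rx": 0,"ry": 0,"rz": 0,"gripper": -1},{"tx": -1.57,"ty": 4.39,"tz": 0,"rx": 0,"ry": 0,"rz": 0,"gripper": -1}]}}

```text
clock: 20.55
eef_pos: [440.1, -240.0, 237.1]
tcp_rot: [3.14, -0.001, 0.064]
contact_force: [0.4, -0.2, -2.2]
opening: 0.459
```

>>> {"fn": "move_arm", "kwargs": {"increments": [{"tx": -1.57,"ty": 4.39,"tz": 0,"rx": 0,"ry": 0,"rz": 1.3,"gripper": -1},{"tx": -1.49,"ty": 4.37,"tz": 0,"rx": 0,"ry": 0,"rz": 0,"gripper": -1},{"tx": 0,"ty": 0,"tz": 4.0,"rx": 0,"ry": 0,"rz": 0,"gripper": -1},{"tx": 0,"ty": 0,"tz": 4.0,"rx": 0,"ry": 0,"rz": 0,"gripper": -1},{"tx": 0,"ty": 0,"tz": 4.0,"rx": 0,"ry": 0,"rz": 0,"gripper": -1},{"tx": 0,"ty": 0,"tz": 4.0,"rx": 0,"ry": 0,"rz": 0,"gripper": -1},{"tx": 0,"ty": 0,"tz": 0,"rx": 0,"ry": 0,"rz": 0,"gripper": -1},{"tx": 0,"ty": 0,"tz": 0,"rx": 0,"ry": 0,"rz": 0,"gripper": -1},{"tx": 0,"ty": 0,"tz": 0,"rx": 0,"ry": 0,"rz": 0,"gripper": -1}]}}

```text
clock: 21.45
eef_pos: [416.8, -328.7, 79.2]
tcp_rot: [3.139, -0.003, 0.041]
contact_force: [0.5, 0.3, -2.5]
opening: 0.459
```

```bash
python3 - <<'E'
from plan import *
A=(416.2,-328.6)
plan([(*A,40,2.3,0),(*A,15.5,2.3,0)])
E
```

```text
now [ 416.8 -328.7   79.2] [179.9  -0.2   2.3] F [ 0.5  0.3 -2.5] t 21.4 open 0.46
->[ 416.2 -328.6   40. ] cm [-0.067 -0.024  3.922] = 1 x [-0.067 -0.024  3.922] turn [ 0.14 -0.15  0.05] = 1 x [ 0.144 -0.153  0.046]
->[ 416.2 -328.6   15.5] cm [ 0.   -0.    2.45] = 1 x [ 0.   -0.    2.45] turn [0. 0. 0.] = 0 x [0. 0. 0.]
```

>>> {"fn": "move_arm", "kwargs": {"increments": [{"tx": 0,"ty": 0,"tz": 2.2,"rx": 0,"ry": 0,"rz": 0,"gripper": -1},{"tx": 0,"ty": 0,"tz": 1.8,"rx": 0,"ry": 0,"rz": 0,"gripper": -1},{"tx": 0,"ty": 0,"tz": 1.2,"rx": 0,"ry": 0,"rz": 0,"gripper": -1},{"tx": 0,"ty": 0,"tz": 0.6,"rx": 0,"ry": 0,"rz": 0,"gripper": -1},{"tx": 0,"ty": 0,"tz": 0.2,"rx": 0,"ry": 0,"rz": 0,"gripper": -1},{"tx": 0,"ty": 0,"tz": 0,"rx": 0,"ry": 0,"rz": 0,"gripper": -1},{"tx": 0,"ty": 0,"tz": 0,"rx": 0,"ry": 0,"rz": 0,"gripper": -1}]}}

```text
clock: 22.15
eef_pos: [416.0, -328.4, 17.7]
tcp_rot: [3.141, -0.001, 0.04]
contact_force: [-0.7, 0.2, -2.5]
opening: 0.46
```

Lower in steps until the bottom makes contact.

>>> {"fn": "move_arm", "kwargs": {"increments": [{"tx": 0,"ty": 0,"tz": 0.15,"rx": 0,"ry": 0,"rz": 0,"gripper": -1},{"tx": 0,"ty": 0,"tz": 0.1,"rx": 0,"ry": 0,"rz": 0,"gripper": -1},{"tx": 0,"ty": 0,"tz": 0,"rx": 0,"ry": 0,"rz": 0,"gripper": -1}]}}

```text
clock: 22.45
eef_pos: [415.8, -328.3, 15.0]
tcp_rot: [3.141, -0.0, 0.041]
contact_force: [-0.4, 0.7, 3.9]
opening: 0.46
```

>>> {"fn": "move_arm", "kwargs": {"increments": [{"tx": 0,"ty": 0,"tz": 0.1,"rx": 0,"ry": 0,"rz": 0,"gripper": -1},{"tx": 0,"ty": 0,"tz": 0,"rx": 0,"ry": 0,"rz": 0,"gripper": -1}]}}

```text
clock: 22.65
eef_pos: [415.8, -328.3, 14.9]
tcp_rot: [3.141, -0.0, 0.04]
contact_force: [-5.1, 3.1, 19.6]
opening: 0.464
```

>>> {"fn": "move_arm", "kwargs": {"increments": [{"tx": 0,"ty": 0,"tz": -0.1,"rx": 0,"ry": 0,"rz": 0,"gripper": -1},{"tx": 0,"ty": 0,"tz": 0,"rx": 0,"ry": 0,"rz": 0,"gripper": 0.15},{"tx": 0,"ty": 0,"tz": 0,"rx": 0,"ry": 0,"rz": 0,"gripper": 0.15},{"tx": 0,"ty": 0,"tz": 0,"rx": 0,"ry": 0,"rz": 0,"gripper": 0.15},{"tx": 0,"ty": 0,"tz": -3,"rx": 0,"ry": 0,"rz": 0,"gripper": 0.15},{"tx": 0,"ty": 0,"tz": -4,"rx": 0,"ry": 0,"rz": 0,"gripper": 0.15},{"tx": 0,"ty": 0,"tz": -4,"rx": 0,"ry": 0,"rz": 0,"gripper": 0.5},{"tx": 0,"ty": 0,"tz": -4,"rx": 0,"ry": 0,"rz": 0,"gripper": 0.5},{"tx": 0,"ty": 0,"tz": -4,"rx": 0,"ry": 0,"rz": 0,"gripper": 0.5},{"tx": 0,"ty": 0,"tz": 0,"rx": 0,"ry": 0,"rz": 0,"gripper": 0.5},{"tx": 0,"ty": 0,"tz": 0,"rx": 0,"ry": 0,"rz": 0,"gripper": 0.5}]}}

```text
clock: 23.75
eef_pos: [415.9, -328.3, 205.1]
tcp_rot: [3.14, -0.001, 0.04]
contact_force: [0.2, 0.9, -0.3]
opening: 0.749
```

```bash
python3 - <<'E'
from plan import *
from meas import tops
for n in('top','scene'):
    p,d=grab(n)
    print(n);[print(*o) for o in tops(n,d,39,56,(330,720,-450,20))]
plan([(453.5,-205,205,10,0),(453.5,-205,7.5,10,0)])
E
```

```text
top
[630.3 -75.9] [118.8  39.9] 10.9 43.6 637
[ 633.  -332.8] [77.7 41. ] 9.4 43.9 415
[ 594.8 -220.8] [99.5 39.7] -16.0 43.5 518
[ 452.6 -206.3] [98.1 39.8] 9.9 43.5 577
[447.2 -95.8] [98.1 39.3] 4.7 43.4 550
scene
[ 418.8 -393.3] [98.4 45.5] 2.5 46.6 417
[ 415.6 -326.7] [101.8  44.3] 1.1 46.9 450
[ 577.3 -421.5] [60.6 28.7] -20.8 47.5 126
[ 655.3 -430.4] [58.5 26.3] -12.4 47.6 135
[ 455.2 -204.2] [98.4 42.8] 11.2 43.1 479
[ 636.1 -331.8] [79.  44.8] 9.5 43.1 386
[ 597.1 -218.2] [97.4 44.6] -16.8 42.9 549
[450.1 -93.2] [97.7 42.4] 4.3 42.9 557
[633.1 -73.2] [118.2  42.6] 10.3 43.1 843
now [ 414.9 -327.5  203.2] [-1.799e+02  1.000e-01  2.300e+00] F [-0.4 -0.1 -0.7] t 23.9 open 0.75
->[ 453.5 -205.   205. ] cm [  4.357 -12.081  -0.172] = 3 x [ 1.452 -4.027 -0.057] turn [-0.09  0.09 -7.68] = 1 x [-0.085  0.085 -7.682]
->[ 453.5 -205.     7.5] cm [ 0.   -0.   19.75] = 5 x [ 0.   -0.    3.95] turn [0. 0. 0.] = 0 x [0. 0. 0.]
```

Pack B has been knocked to about (596,-219). Taking E now, at (453.9,-205.2), yaw 10°.

>>> {"fn": "move_arm", "kwargs": {"increments": [{"tx": 1.45,"ty": -4.03,"tz": 0,"rx": 0,"ry": 0,"rz": 0,"gripper": 0.5},{"tx": 1.45,"ty": -4.03,"tz": 0,"rx": 0,"ry": 0,"rz": 0,"gripper": 0.5},{"tx": 1.45,"ty": -4.0,"tz": 0,"rx": 0,"ry": 0,"rz": -7.7,"gripper": 0.5},{"tx": 0,"ty": 0,"tz": 4,"rx": 0,"ry": 0,"rz": 0,"gripper": 0.5},{"tx": 0,"ty": 0,"tz": 4,"rx": 0,"ry": 0,"rz": 0,"gripper": 0.5},{"tx": 0,"ty": 0,"tz": 4,"rx": 0,"ry": 0,"rz": 0,"gripper": 0.5},{"tx": 0,"ty": 0,"tz": 0,"rx": 0,"ry": 0,"rz": 0,"gripper": 0.5},{"tx": 0,"ty": 0,"tz": 0,"rx": 0,"ry": 0,"rz": 0,"gripper": 0.5}]}}

```text
clock: 24.65
eef_pos: [453.1, -205.3, 83.6]
tcp_rot: [-3.139, 0.003, 0.175]
contact_force: [1.0, 0.6, 0.8]
opening: 0.751
```

```bash
python3 - <<'E'
from plan import *
plan([(453.9,-205.2,50,10,0),(453.9,-205.2,7.5,10,0)])
E
```

```text
now [ 453.1 -205.3   83.6] [-179.9    0.2   10. ] F [1.  0.6 0.8] t 24.6 open 0.75
->[ 453.9 -205.2   50. ] cm [0.091 0.009 3.36 ] = 1 x [0.091 0.009 3.36 ] turn [-0.13  0.18  0.02] = 1 x [-0.126  0.181  0.019]
->[ 453.9 -205.2    7.5] cm [ 0.   -0.    4.25] = 1 x [ 0.   -0.    4.25] turn [0. 0. 0.] = 0 x [0. 0. 0.]
```

>>> {"fn": "move_arm", "kwargs": {"increments": [{"tx": 0.06,"ty": 0,"tz": 3.0,"rx": 0,"ry": 0,"rz": 0,"gripper": 0.5},{"tx": 0,"ty": 0,"tz": 2.5,"rx": 0,"ry": 0,"rz": 0,"gripper": 0.5},{"tx": 0,"ty": 0,"tz": 1.9,"rx": 0,"ry": 0,"rz": 0,"gripper": 0.5},{"tx": 0,"ty": 0,"tz": 0,"rx": 0,"ry": 0,"rz": 0,"gripper": 0.5},{"tx": 0,"ty": 0,"tz": 0,"rx": 0,"ry": 0,"rz": 0,"gripper": -1},{"tx": 0,"ty": 0,"tz": 0,"rx": 0,"ry": 0,"rz": 0,"gripper": -1},{"tx": 0,"ty": 0,"tz": 0,"rx": 0,"ry": 0,"rz": 0,"gripper": -1},{"tx": 0,"ty": 0,"tz": 0,"rx": 0,"ry": 0,"rz": 0,"gripper": -1},{"tx": 0,"ty": 0,"tz": 0,"rx": 0,"ry": 0,"rz": 0,"gripper": -1},{"tx": 0,"ty": 0,"tz": 0,"rx": 0,"ry": 0,"rz": 0,"gripper": -1}]}}

```text
clock: 25.65
eef_pos: [456.0, -206.2, 12.5]
tcp_rot: [3.14, -0.003, 0.175]
contact_force: [-1.5, 0.2, 6.4]
opening: 0.457
```

```bash
python3 - <<'E'
from plan import *
plan([])
E
```

```text
now [ 456.  -206.2   12.5] [ 1.799e+02 -1.000e-01  1.000e+01] F [-1.5  0.2  6.4] t 25.6 open 0.46
```

```bash
cat >> plan.py <<'E'
D=np.array([575.6,224.9])
def ins(by,gx,gz,toe,h,th):
    t=np.radians(th); x=toe+gx*np.cos(t)-gz*np.sin(t); z=24+h+gx*np.sin(t)+gz*np.cos(t)
    return (*dock(x,by),z,3.6,th)
E
python3 - <<'E'
from plan import *
g=(72.9,12.5)
plan([(456,-206,200,3.6,0),(*ins(72,*g,-44,70,15)[:3],3.6,15),ins(72,*g,-44,3,15),ins(72,*g,-60,2,15)]); print(ins(72,*g,-60,0,0))
E
```

```text
now [ 456.  -206.2   12.5] [ 1.799e+02 -1.000e-01  1.000e+01] F [-1.5  0.2  6.4] t 25.6 open 0.46
->[ 456 -206  200] cm [ 5.0000e-02  6.0000e-03 -1.8751e+01] = 5 x [ 1.00e-02  1.00e-03 -3.75e+00] turn [ 0.08 -0.15  6.4 ] = 1 x [ 0.084 -0.149  6.404]
->[594.2 298.2 124.9] cm [ 16.96  -49.454   7.506] = 11 x [ 1.542 -4.496  0.682] turn [ 0. 15.  0.] = 2 x [0.  7.5 0. ]
->[594.2 298.2  57.9] cm [-1.734 -0.     6.472] = 2 x [-0.867 -0.     3.236] turn [0. 0. 0.] = 0 x [0. 0. 0.]
->[578.2 297.2  56.9] cm [-1.571 -0.    -0.318] = 1 x [-1.571 -0.    -0.318] turn [0. 0. 0.] = 0 x [0. 0. 0.]
(np.float64(583.9559420829173), np.float64(297.56765602320564), np.float64(36.5), 3.6, 0)
```

>>> {"fn": "move_arm", "kwargs": {"increments": [{"tx": 0,"ty": 0,"tz": -2.5,"rx": 0,"ry": 0,"rz": 0,"gripper": -1},{"tx": 0,"ty": 0,"tz": -4.2,"rx": 0,"ry": 0,"rz": 0,"gripper": -1},{"tx": 0,"ty": 0,"tz": -4.2,"rx": 0,"ry": 0,"rz": 0,"gripper": -1},{"tx": 0,"ty": 0,"tz": -4.2,"rx": 0,"ry": 0,"rz": 0,"gripper": -1},{"tx": 0,"ty": 0,"tz": -4.0,"rx": 0,"ry": 0,"rz": 6.4,"gripper": -1},{"tx": 1.54,"ty": -4.5,"tz": 0,"rx": 0,"ry": 0,"rz": 0,"gripper": -1},{"tx": 1.54,"ty": -4.5,"tz": 0,"rx": 0,"ry": 0,"rz": 0,"gripper": -1},{"tx": 1.54,"ty": -4.5,"tz": 0,"rx": 0,"ry": 0,"rz": 0,"gripper": -1},{"tx": 1.54,"ty": -4.5,"tz": 0,"rx": 0,"ry": 0,"rz": 0,"gripper": -1},{"tx": 1.54,"ty": -4.5,"tz": 0,"rx": 0,"ry": 0,"rz": 0,"gripper": -1},{"tx": 1.54,"ty": -4.5,"tz": 0,"rx": 0,"ry": 0,"rz": 0,"gripper": -1}]}}

```text
clock: 26.75
eef_pos: [530.0, 71.5, 202.9]
tcp_rot: [3.142, -0.002, 0.063]
contact_force: [1.4, -0.9, -3.8]
opening: 0.459
```

>>> {"fn": "move_arm", "kwargs": {"increments": [{"tx": 1.54,"ty": -4.5,"tz": 0,"rx": 0,"ry": 0,"rz": 0,"gripper": -1},{"tx": 1.54,"ty": -4.5,"tz": 0,"rx": 0,"ry": 0,"rz": 0,"gripper": -1},{"tx": 1.54,"ty": -4.5,"tz": 0,"rx": 0,"ry": 0,"rz": 0,"gripper": -1},{"tx": 1.54,"ty": -4.5,"tz": 0,"rx": 0,"ry": 0,"rz": 0,"gripper": -1},{"tx": 1.54,"ty": -4.5,"tz": 0,"rx": 0,"ry": 0,"rz": 0,"gripper": -1},{"tx": 0,"ty": 0,"tz": 0,"rx": 0,"ry": 7.5,"rz": 0,"gripper": -1},{"tx": 0,"ty": 0,"tz": 0,"rx": 0,"ry": 7.5,"rz": 0,"gripper": -1},{"tx": 0,"ty": 0,"tz": 0,"rx": 0,"ry": 0,"rz": 0,"gripper": -1},{"tx": 0,"ty": 0,"tz": 0,"rx": 0,"ry": 0,"rz": 0,"gripper": -1},{"tx": 0,"ty": 0,"tz": 0,"rx": 0,"ry": 0,"rz": 0,"gripper": -1}]}}

```text
clock: 27.75
eef_pos: [593.7, 299.2, 203.0]
tcp_rot: [-3.141, -0.262, 0.062]
contact_force: [0.8, -0.2, -3.5]
opening: 0.457
```

```bash
python3 - <<'E'
from plan import *
g=(72.9,12.5)
plan([(*ins(72,*g,-44,45,15)[:3],3.6,15),ins(72,*g,-44,3,15),ins(72,*g,-60,2,15)])
p,d=grab('scene'); save('pics/e.png',cv2.resize(p[230:470,280:560],(700,600)))
E
```

```text
now [593.7 299.2 203. ] [-179.9  -15.     3.6] F [ 0.8 -0.2 -3.5] t 27.8 open 0.46
->[594.2 298.2  99.9] cm [-2.623  0.107  9.969] = 3 x [-0.874  0.036  3.323] turn [-0.04 -0.01 -0.03] = 1 x [-0.043 -0.007 -0.033]
->[594.2 298.2  57.9] cm [-1.087 -0.     4.057] = 1 x [-1.087 -0.     4.057] turn [0. 0. 0.] = 0 x [0. 0. 0.]
->[578.2 297.2  56.9] cm [-1.571 -0.    -0.318] = 1 x [-1.571 -0.    -0.318] turn [0. 0. 0.] = 0 x [0. 0. 0.]
```

View pics/e.png

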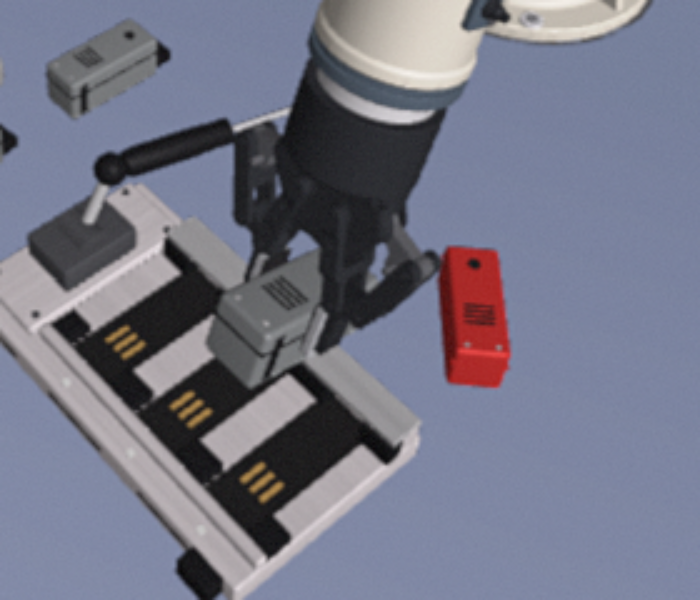

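The pack is held tilted, heel up, above bay 3.

>>> {"fn": "move_arm", "kwargs": {"increments": [{"tx": -0.9,"ty": 0.08,"tz": 3.32,"rx": 0,"ry": 0,"rz": 0,"gripper": -1},{"tx": -0.87,"ty": 0,"tz": 3.32,"rx": 0,"ry": 0,"rz": 0,"gripper": -1},{"tx": -0.85,"ty": 0,"tz": 3.32,"rx": 0,"ry": 0,"rz": 0,"gripper": -1},{"tx": -0.54,"ty": 0,"tz": 2.03,"rx": 0,"ry": 0,"rz": 0,"gripper": -1},{"tx": -0.35,"ty": 0,"tz": 1.3,"rx": 0,"ry": 0,"rz": 0,"gripper": -1},{"tx": -0.15,"ty": 0,"tz": 0.6,"rx": 0,"ry": 0,"rz": 0,"gripper": -1},{"tx": 0,"ty": 0,"tz": 0,"rx": 0,"ry": 0,"rz": 0,"gripper": -1},{"tx": 0,"ty": 0,"tz": 0,"rx": 0,"ry": 0,"rz": 0,"gripper": -1}]}}

```text
clock: 28.6
eef_pos: [594.2, 298.6, 59.0]
tcp_rot: [-3.141, -0.263, 0.063]
contact_force: [0.2, -0.6, -3.1]
opening: 0.461
```

```bash
python3 - <<'E'
from plan import *
g=(72.9,12.5)
plan([(*ins(72,*g,-44,3,15)[:3],3.6,15),ins(72,*g,-59.5,2,15)])
E
```

```text
now [594.2 298.6  59. ] [-180.   -15.1    3.6] F [ 0.2 -0.6 -3.1] t 28.6 open 0.46
->[594.2 298.2  57.9] cm [-0.03   0.041  0.104] = 1 x [-0.03   0.041  0.104] turn [-0.04 -0.09 -0.01] = 1 x [-0.042 -0.087 -0.005]
->[578.7 297.2  56.9] cm [-1.523 -0.    -0.305] = 1 x [-1.523 -0.    -0.305] turn [0. 0. 0.] = 0 x [0. 0. 0.]
```

>>> {"fn": "move_arm", "kwargs": {"increments": [{"tx": -0.5,"ty": 0.04,"tz": -0.05,"rx": 0,"ry": 0,"rz": 0,"gripper": -1},{"tx": -0.5,"ty": 0,"tz": -0.08,"rx": 0,"ry": 0,"rz": 0,"gripper": -1},{"tx": -0.5,"ty": 0,"tz": -0.08,"rx": 0,"ry": 0,"rz": 0,"gripper": -1},{"tx": 0,"ty": 0,"tz": 0,"rx": 0,"ry": 0,"rz": 0,"gripper": -1}]}}

```text
clock: 29.0
eef_pos: [577.9, 297.1, 56.5]
tcp_rot: [-3.141, -0.263, 0.064]
contact_force: [-0.0, 0.8, -3.6]
opening: 0.458
```

>>> {"fn": "move_arm", "kwargs": {"increments": [{"tx": -0.1,"ty": 0,"tz": -0.02,"rx": 0,"ry": 0,"rz": 0,"gripper": -1},{"tx": 0,"ty": 0,"tz": 0,"rx": 0,"ry": 0,"rz": 0,"gripper": -1}]}}

```text
clock: 29.2
eef_pos: [577.7, 297.1, 56.4]
tcp_rot: [-3.141, -0.263, 0.063]
contact_force: [2.0, -0.9, -1.9]
opening: 0.461
```

>>> {"fn": "move_arm", "kwargs": {"increments": [{"tx": -0.1,"ty": 0,"tz": -0.02,"rx": 0,"ry": 0,"rz": 0,"gripper": -1},{"tx": 0,"ty": 0,"tz": 0,"rx": 0,"ry": 0,"rz": 0,"gripper": -1}]}}

```text
clock: 29.4
eef_pos: [577.5, 297.2, 56.6]
tcp_rot: [-3.141, -0.264, 0.063]
contact_force: [5.4, -1.0, -1.4]
opening: 0.456
```

>>> {"fn": "move_arm", "kwargs": {"increments": [{"tx": -0.1,"ty": 0,"tz": -0.02,"rx": 0,"ry": 0,"rz": 0,"gripper": -1},{"tx": 0,"ty": 0,"tz": 0,"rx": 0,"ry": 0,"rz": 0,"gripper": -1}]}}

```text
clock: 29.6
eef_pos: [577.3, 297.3, 56.8]
tcp_rot: [-3.141, -0.266, 0.064]
contact_force: [9.1, -2.1, -2.5]
opening: 0.457
```

>>> {"fn": "move_arm", "kwargs": {"increments": [{"tx": 0.45,"ty": 0,"tz": 0.1,"rx": 0,"ry": 0,"rz": 0,"gripper": -1},{"tx": 0,"ty": 0,"tz": 0,"rx": 0,"ry": 0,"rz": 0,"gripper": -1},{"tx": 0.05,"ty": 0,"tz": 0.32,"rx": 0,"ry": -2.5,"rz": 0,"gripper": -1},{"tx": 0.05,"ty": 0,"tz": 0.32,"rx": 0,"ry": -2.5,"rz": 0,"gripper": -1},{"tx": 0.05,"ty": 0,"tz": 0.32,"rx": 0,"ry": -2.5,"rz": 0,"gripper": -1},{"tx": 0.05,"ty": 0,"tz": 0.32,"rx": 0,"ry": -2.5,"rz": 0,"gripper": -1},{"tx": 0,"ty": 0,"tz": 0,"rx": 0,"ry": 0,"rz": 0,"gripper": -1}]}}

```text
clock: 30.3
eef_pos: [583.7, 297.0, 42.9]
tcp_rot: [3.141, -0.084, 0.062]
contact_force: [-1.1, 0.7, -4.7]
opening: 0.459
```

>>> {"fn": "move_arm", "kwargs": {"increments": [{"tx": 0.05,"ty": 0,"tz": 0.32,"rx": 0,"ry": -2.5,"rz": 0,"gripper": -1},{"tx": 0.05,"ty": 0,"tz": 0.32,"rx": 0,"ry": -2.5,"rz": 0,"gripper": -1},{"tx": 0,"ty": 0,"tz": 0,"rx": 0,"ry": 0,"rz": 0,"gripper": -1},{"tx": 0,"ty": 0,"tz": 0,"rx": 0,"ry": 0,"rz": 0,"gripper": -1}]}}

```text
clock: 30.7
eef_pos: [584.5, 297.1, 36.8]
tcp_rot: [3.141, 0.001, 0.063]
contact_force: [-2.3, 0.7, -5.0]
opening: 0.461
```

>>> {"fn": "move_arm", "kwargs": {"increments": [{"tx": 0,"ty": 0,"tz": 0.08,"rx": 0,"ry": 0,"rz": 0,"gripper": -1},{"tx": 0,"ty": 0,"tz": 0,"rx": 0,"ry": 0,"rz": 0,"gripper": -1}]}}

```text
clock: 30.9
eef_pos: [584.5, 297.1, 36.7]
tcp_rot: [3.141, 0.001, 0.063]
contact_force: [-5.0, -0.4, -1.0]
opening: 0.46
```

>>> {"fn": "move_arm", "kwargs": {"increments": [{"tx": 0,"ty": 0,"tz": 0.08,"rx": 0,"ry": 0,"rz": 0,"gripper": -1},{"tx": 0,"ty": 0,"tz": 0,"rx": 0,"ry": 0,"rz": 0,"gripper": -1}]}}

```text
clock: 31.1
eef_pos: [584.5, 297.1, 36.6]
tcp_rot: [3.141, 0.001, 0.063]
contact_force: [-7.7, -2.2, 6.1]
opening: 0.457
```

>>> {"fn": "move_arm", "kwargs": {"increments": [{"tx": -0.1,"ty": 0,"tz": 0,"rx": 0,"ry": 0,"rz": 0,"gripper": -1},{"tx": 0,"ty": 0,"tz": 0,"rx": 0,"ry": 0,"rz": 0,"gripper": -1}]}}

```text
clock: 31.3
eef_pos: [584.5, 297.1, 36.6]
tcp_rot: [3.141, -0.001, 0.063]
contact_force: [-4.2, -2.5, 5.8]
opening: 0.458
```

>>> {"fn": "move_arm", "kwargs": {"increments": [{"tx": 0,"ty": 0,"tz": 0,"rx": 0,"ry": 0,"rz": 0,"gripper": 0.35},{"tx": 0,"ty": 0,"tz": 0,"rx": 0,"ry": 0,"rz": 0,"gripper": 0.35},{"tx": 0,"ty": 0,"tz": 0,"rx": 0,"ry": 0,"rz": 0,"gripper": 0.35},{"tx": 0,"ty": 0,"tz": -3,"rx": 0,"ry": 0,"rz": 0,"gripper": 0.35},{"tx": 0,"ty": 0,"tz": -4,"rx": 0,"ry": 0,"rz": 0,"gripper": 0.35},{"tx": 0,"ty": 0,"tz": -4,"rx": 0,"ry": 0,"rz": 0,"gripper": 0.5},{"tx": 0,"ty": 0,"tz": -4,"rx": 0,"ry": 0,"rz": 0,"gripper": 0.5},{"tx": 0,"ty": 0,"tz": 0,"rx": 0,"ry": 0,"rz": 0,"gripper": 0.5},{"tx": 0,"ty": 0,"tz": 0,"rx": 0,"ry": 0,"rz": 0,"gripper": 0.5},{"tx": 0,"ty": 0,"tz": 0,"rx": 0,"ry": 0,"rz": 0,"gripper": 0.5}]}}

```text
clock: 32.3
eef_pos: [584.0, 297.0, 184.7]
tcp_rot: [3.141, 0.001, 0.063]
contact_force: [-0.1, -0.5, -0.8]
opening: 0.748
```

```bash
python3 - <<'E'
from plan import *
from meas import tops
for n in('top','scene'):
    p,d=grab(n)
    print(n);[print(*o) for o in tops(n,d,39,50,(330,720,-300,20))]
    print('dock');[print(*o) for o in tops(n,d,61,75,(480,700,80,350))]
plan([(448.5,-94.5,190,4,0)])
E
```

```text
top
[630.3 -75.8] [118.3  39.8] 10.9 43.5 611
[ 594.8 -220.9] [98.  40.1] -16.4 43.5 527
[447.2 -95.6] [97.1 39.7] 4.5 43.3 565
dock
[581.2 293.7] [96.6 40.9] 3.0 66.8 521
scene
[ 597.  -218.1] [97.5 43.9] -16.2 43.1 541
[449.6 -92.8] [99.3 42.8] 4.4 43.1 558
[633.3 -72.4] [119.6  42.4] 11.0 43.1 848
dock
[583.3 296.7] [97.9 41.8] 3.5 67.3 1336
now [583.8 296.9 184.2] [1.799e+02 1.000e-01 3.600e+00] F [-0.4 -0.3 -0.4] t 32.4 open 0.75
->[448.5 -94.5 190. ] cm [-15.978  38.21   -0.501] = 9 x [-1.775  4.246 -0.056] turn [ 0.06  0.14 -0.38] = 1 x [ 0.059  0.138 -0.381]
```

Pack E is seated at height 67, the same as the charged ones. Pack D is next.

>>> {"fn": "move_arm", "kwargs": {"increments": [{"tx": -1.78,"ty": 4.24,"tz": 0,"rx": 0,"ry": 0,"rz": 0,"gripper": 0.5},{"tx": -1.78,"ty": 4.24,"tz": 0,"rx": 0,"ry": 0,"rz": 0,"gripper": 0.5},{"tx": -1.78,"ty": 4.24,"tz": 0,"rx": 0,"ry": 0,"rz": 0,"gripper": 0.5},{"tx": -1.78,"ty": 4.24,"tz": 0,"rx": 0,"ry": 0,"rz": 0,"gripper": 0.5},{"tx": -1.78,"ty": 4.24,"tz": 0,"rx": 0,"ry": 0,"rz": 0,"gripper": 0.5},{"tx": -1.78,"ty": 4.24,"tz": 0,"rx": 0,"ry": 0,"rz": 0,"gripper": 0.5},{"tx": -1.78,"ty": 4.24,"tz": 0,"rx": 0,"ry": 0,"rz": 0,"gripper": 0.5},{"tx": -1.78,"ty": 4.24,"tz": 0,"rx": 0,"ry": 0,"rz": 0,"gripper": 0.5},{"tx": -1.78,"ty": 4.24,"tz": 0,"rx": 0,"ry": 0,"rz": -0.9,"gripper": 0.5},{"tx": 0,"ty": 0,"tz": 4,"rx": 0,"ry": 0,"rz": 0,"gripper": 0.5},{"tx": 0,"ty": 0,"tz": 4,"rx": 0,"ry": 0,"rz": 0,"gripper": 0.5},{"tx": 0,"ty": 0,"tz": 2,"rx": 0,"ry": 0,"rz": 0,"gripper": 0.5}]}}

```text
clock: 33.6
eef_pos: [446.4, -93.8, 82.7]
tcp_rot: [-3.14, 0.004, 0.077]
contact_force: [0.4, 0.2, 0.7]
opening: 0.753
```

>>> {"fn": "move_arm", "kwargs": {"increments": [{"tx": 0,"ty": 0,"tz": 0,"rx": 0,"ry": 0,"rz": 0,"gripper": 0.5},{"tx": 0,"ty": 0,"tz": 0,"rx": 0,"ry": 0,"rz": 0,"gripper": 0.5},{"tx": 0,"ty": 0,"tz": 0,"rx": 0,"ry": 0,"rz": 0,"gripper": 0.5}]}}

```text
clock: 33.9
eef_pos: [449.6, -93.7, 86.8]
tcp_rot: [3.141, -0.001, 0.079]
contact_force: [-0.4, 0.0, -0.0]
opening: 0.749
```

```bash
python3 - <<'E'
from plan import *
plan([(448.4,-94.3,50,4.5,0),(448.4,-94.3,7.5,4.5,0)])
E
```

```text
now [449.6 -93.7  86.8] [ 1.8e+02 -1.0e-01  4.5e+00] F [-0.4  0.  -0. ] t 33.9 open 0.75
->[448.4 -94.3  50. ] cm [-0.134  0.053  3.681] = 1 x [-0.134  0.053  3.681] turn [ 0.02 -0.07  0.04] = 1 x [ 0.022 -0.073  0.037]
->[448.4 -94.3   7.5] cm [ 0.   -0.    4.25] = 1 x [ 0.   -0.    4.25] turn [0. 0. 0.] = 0 x [0. 0. 0.]
```

>>> {"fn": "move_arm", "kwargs": {"increments": [{"tx": -0.1,"ty": 0.05,"tz": 3.0,"rx": 0,"ry": 0,"rz": 0,"gripper": 0.5},{"tx": 0,"ty": 0,"tz": 2.6,"rx": 0,"ry": 0,"rz": 0,"gripper": 0.5},{"tx": 0,"ty": 0,"tz": 2.0,"rx": 0,"ry": 0,"rz": 0,"gripper": 0.5},{"tx": 0,"ty": 0,"tz": 0,"rx": 0,"ry": 0,"rz": 0,"gripper": 0.5},{"tx": 0,"ty": 0,"tz": 0,"rx": 0,"ry": 0,"rz": 0,"gripper": 0.5},{"tx": 0,"ty": 0,"tz": 0,"rx": 0,"ry": 0,"rz": 0,"gripper": -1},{"tx": 0,"ty": 0,"tz": 0,"rx": 0,"ry": 0,"rz": 0,"gripper": -1},{"tx": 0,"ty": 0,"tz": 0,"rx": 0,"ry": 0,"rz": 0,"gripper": -1},{"tx": 0,"ty": 0,"tz": 0,"rx": 0,"ry": 0,"rz": 0,"gripper": -1},{"tx": 0,"ty": 0,"tz": 0,"rx": 0,"ry": 0,"rz": 0,"gripper": -1},{"tx": 0,"ty": 0,"tz": 0,"rx": 0,"ry": 0,"rz": 0,"gripper": -1}]}}

```text
clock: 35.0
eef_pos: [449.1, -94.4, 11.5]
tcp_rot: [3.141, -0.003, 0.079]
contact_force: [-1.3, 0.5, 9.4]
opening: 0.463
```

```bash
python3 - <<'E'
from plan import *
s=r.sense(); x,y,z=s['eef_pos']; a=np.radians(4.5)
g=(71+(x-448.4)*np.cos(a)+(y+94.3)*np.sin(a),z); print(g)
plan([(x,y,200,3.6,0),(*ins(0,*g,-43,70,15)[:2],200,3.6,15),ins(0,*g,-43,45,15),ins(0,*g,-43,3,15),ins(0,*g,-60,2,15)])
E
```

```text
(np.float64(71.64554360146774), np.float64(11.50498850686723))
now [449.1 -94.4  11.5] [ 1.8e+02 -1.0e-01  4.5e+00] F [-1.3  0.5  9.4] t 35.0 open 0.46
->[449.1 -94.4 200. ] cm [ 4.9000e-02  1.3000e-02 -1.8849e+01] = 5 x [ 1.00e-02  3.00e-03 -3.77e+00] turn [ 0.04 -0.15  0.91] = 1 x [ 0.037 -0.148  0.907]
->[598.8 226.4 200. ] cm [ 16.957 -31.072  -0.   ] = 7 x [ 2.422 -4.439 -0.   ] turn [ 0. 15.  0.] = 2 x [0.  7.5 0. ]
->[598.8 226.4  98.7] cm [-2.623 -0.     9.789] = 3 x [-0.874 -0.     3.263] turn [0. 0. 0.] = 0 x [0. 0. 0.]
->[598.8 226.4  56.7] cm [-1.087 -0.     4.057] = 1 x [-1.087 -0.     4.057] turn [0. 0. 0.] = 0 x [0. 0. 0.]
->[581.8 225.3  55.7] cm [-1.668 -0.    -0.343] = 1 x [-1.668 -0.    -0.343] turn [0. 0. 0.] = 0 x [0. 0. 0.]
```

>>> {"fn": "move_arm", "kwargs": {"increments": [{"tx": 0,"ty": 0,"tz": -2.5,"rx": 0,"ry": 0,"rz": 0,"gripper": -1},{"tx": 0,"ty": 0,"tz": -4.1,"rx": 0,"ry": 0,"rz": 0,"gripper": -1},{"tx": 0,"ty": 0,"tz": -4.1,"rx": 0,"ry": 0,"rz": 0,"gripper": -1},{"tx": 0,"ty": 0,"tz": -4.1,"rx": 0,"ry": 0,"rz": 0,"gripper": -1},{"tx": 0,"ty": 0,"tz": -4.0,"rx": 0,"ry": 0,"rz": 0.9,"gripper": -1},{"tx": 2.12,"ty": -3.88,"tz": 0,"rx": 0,"ry": 0,"rz": 0,"gripper": -1},{"tx": 2.12,"ty": -3.88,"tz": 0,"rx": 0,"ry": 0,"rz": 0,"gripper": -1},{"tx": 2.12,"ty": -3.88,"tz": 0,"rx": 0,"ry": 0,"rz": 0,"gripper": -1},{"tx": 2.12,"ty": -3.88,"tz": 0,"rx": 0,"ry": 0,"rz": 0,"gripper": -1},{"tx": 2.12,"ty": -3.88,"tz": 0,"rx": 0,"ry": 0,"rz": 0,"gripper": -1},{"tx": 2.12,"ty": -3.88,"tz": 0,"rx": 0,"ry": 0,"rz": 0,"gripper": -1},{"tx": 2.12,"ty": -3.88,"tz": 0,"rx": 0,"ry": 0,"rz": 0,"gripper": -1}]}}

```text
clock: 36.2
eef_pos: [579.1, 188.0, 198.7]
tcp_rot: [-3.142, -0.001, 0.063]
contact_force: [0.7, -0.6, -2.1]
opening: 0.464
```

>>> {"fn": "move_arm", "kwargs": {"increments": [{"tx": 2.12,"ty": -3.88,"tz": 0,"rx": 0,"ry": 0,"rz": 0,"gripper": -1},{"tx": 0,"ty": 0,"tz": 0,"rx": 0,"ry": 7.5,"rz": 0,"gripper": -1},{"tx": 0,"ty": 0,"tz": 0,"rx": 0,"ry": 7.5,"rz": 0,"gripper": -1},{"tx": -0.87,"ty": 0,"tz": 3.26,"rx": 0,"ry": 0,"rz": 0,"gripper": -1},{"tx": -0.87,"ty": 0,"tz": 3.26,"rx": 0,"ry": 0,"rz": 0,"gripper": -1},{"tx": 0,"ty": 0,"tz": 0,"rx": 0,"ry": 0,"rz": 0,"gripper": -1},{"tx": 0,"ty": 0,"tz": 0,"rx": 0,"ry": 0,"rz": 0,"gripper": -1},{"tx": 0,"ty": 0,"tz": 0,"rx": 0,"ry": 0,"rz": 0,"gripper": -1},{"tx": 0,"ty": 0,"tz": 0,"rx": 0,"ry": 0,"rz": 0,"gripper": -1}]}}

```text
clock: 37.1
eef_pos: [598.9, 226.7, 132.5]
tcp_rot: [-3.141, -0.265, 0.063]
contact_force: [-0.1, -0.3, -2.4]
opening: 0.46
```

```bash
python3 - <<'E'
from plan import *
g=(71.6,11.5)
plan([ins(0,*g,-43,3,15),ins(0,*g,-60,2,15)])
E
```

```text
now [598.9 226.7 132.5] [-179.9  -15.2    3.6] F [-0.1 -0.3 -2.4] t 37.1 open 0.46
->[598.7 226.4  56.6] cm [-1.998  0.038  7.316] = 2 x [-0.999  0.019  3.658] turn [-0.06 -0.16 -0.01] = 1 x [-0.055 -0.159 -0.007]
->[581.8 225.3  55.6] cm [-1.668 -0.    -0.343] = 1 x [-1.668 -0.    -0.343] turn [0. 0. 0.] = 0 x [0. 0. 0.]
```

>>> {"fn": "move_arm", "kwargs": {"increments": [{"tx": -0.8,"ty": 0.03,"tz": 3.0,"rx": 0,"ry": 0,"rz": 0,"gripper": -1},{"tx": -0.6,"ty": 0,"tz": 2.2,"rx": 0,"ry": 0,"rz": 0,"gripper": -1},{"tx": -0.36,"ty": 0,"tz": 1.3,"rx": 0,"ry": 0,"rz": 0,"gripper": -1},{"tx": -0.2,"ty": 0,"tz": 0.7,"rx": 0,"ry": 0,"rz": 0,"gripper": -1},{"tx": 0,"ty": 0,"tz": 0,"rx": 0,"ry": 0,"rz": 0,"gripper": -1},{"tx": 0,"ty": 0,"tz": 0,"rx": 0,"ry": 0,"rz": 0,"gripper": -1},{"tx": 0,"ty": 0,"tz": 0,"rx": 0,"ry": 0,"rz": 0,"gripper": -1}]}}

```text
clock: 37.8
eef_pos: [598.2, 226.3, 57.0]
tcp_rot: [-3.141, -0.264, 0.063]
contact_force: [0.1, 0.4, -2.5]
opening: 0.457
```

>>> {"fn": "move_arm", "kwargs": {"increments": [{"tx": -0.5,"ty": 0,"tz": -0.1,"rx": 0,"ry": 0,"rz": 0,"gripper": -1},{"tx": -0.5,"ty": 0,"tz": -0.1,"rx": 0,"ry": 0,"rz": 0,"gripper": -1},{"tx": -0.5,"ty": 0,"tz": -0.1,"rx": 0,"ry": 0,"rz": 0,"gripper": -1},{"tx": 0,"ty": 0,"tz": 0,"rx": 0,"ry": 0,"rz": 0,"gripper": -1},{"tx": 0,"ty": 0,"tz": 0,"rx": 0,"ry": 0,"rz": 0,"gripper": -1}]}}

```text
clock: 38.3
eef_pos: [581.8, 225.0, 54.9]
tcp_rot: [3.142, -0.262, 0.063]
contact_force: [-0.4, 0.2, -1.7]
opening: 0.461
```

>>> {"fn": "move_arm", "kwargs": {"increments": [{"tx": -0.1,"ty": 0,"tz": -0.02,"rx": 0,"ry": 0,"rz": 0,"gripper": -1},{"tx": 0,"ty": 0,"tz": 0,"rx": 0,"ry": 0,"rz": 0,"gripper": -1}]}}

```text
clock: 38.5
eef_pos: [581.4, 225.0, 54.9]
tcp_rot: [-3.141, -0.262, 0.063]
contact_force: [1.2, -0.3, -1.6]
opening: 0.457
```

>>> {"fn": "move_arm", "kwargs": {"increments": [{"tx": -0.1,"ty": 0,"tz": -0.02,"rx": 0,"ry": 0,"rz": 0,"gripper": -1},{"tx": 0,"ty": 0,"tz": 0,"rx": 0,"ry": 0,"rz": 0,"gripper": -1}]}}

```text
clock: 38.7
eef_pos: [581.1, 225.1, 55.2]
tcp_rot: [-3.141, -0.264, 0.063]
contact_force: [4.8, -1.1, -3.6]
opening: 0.458
```

>>> {"fn": "move_arm", "kwargs": {"increments": [{"tx": 0.33,"ty": 0,"tz": 0.05,"rx": 0,"ry": 0,"rz": 0,"gripper": -1},{"tx": 0,"ty": 0,"tz": 0,"rx": 0,"ry": 0,"rz": 0,"gripper": -1},{"tx": 0.05,"ty": 0,"tz": 0.31,"rx": 0,"ry": -2.5,"rz": 0,"gripper": -1},{"tx": 0.05,"ty": 0,"tz": 0.31,"rx": 0,"ry": -2.5,"rz": 0,"gripper": -1},{"tx": 0.05,"ty": 0,"tz": 0.31,"rx": 0,"ry": -2.5,"rz": 0,"gripper": -1},{"tx": 0.05,"ty": 0,"tz": 0.31,"rx": 0,"ry": -2.5,"rz": 0,"gripper": -1},{"tx": 0,"ty": 0,"tz": 0,"rx": 0,"ry": 0,"rz": 0,"gripper": -1}]}}

```text
clock: 39.4
eef_pos: [588.5, 225.5, 43.4]
tcp_rot: [-3.141, -0.086, 0.063]
contact_force: [-0.8, 0.6, 1.0]
opening: 0.453
```

>>> {"fn": "move_arm", "kwargs": {"increments": [{"tx": 0.05,"ty": 0,"tz": 0.31,"rx": 0,"ry": -2.5,"rz": 0,"gripper": -1},{"tx": 0.05,"ty": 0,"tz": 0.31,"rx": 0,"ry": -2.5,"rz": 0,"gripper": -1},{"tx": 0,"ty": 0,"tz": 0,"rx": 0,"ry": 0,"rz": 0,"gripper": -1},{"tx": 0,"ty": 0,"tz": 0,"rx": 0,"ry": 0,"rz": 0,"gripper": -1}]}}

```text
clock: 39.8
eef_pos: [587.3, 225.3, 40.8]
tcp_rot: [3.141, 0.004, 0.062]
contact_force: [-20.1, -4.5, 43.5]
opening: 0.461
```

Something is resisting: Fz is 43 N and the pack is about 5 mm high. I'll ease up and look.

>>> {"fn": "move_arm", "kwargs": {"increments": [{"tx": -0.05,"ty": 0,"tz": -0.32,"rx": 0,"ry": 2.5,"rz": 0,"gripper": -1},{"tx": -0.05,"ty": 0,"tz": -0.32,"rx": 0,"ry": 2.5,"rz": 0,"gripper": -1},{"tx": 0,"ty": 0,"tz": 0,"rx": 0,"ry": 0,"rz": 0,"gripper": -1}]}}

```text
clock: 40.1
eef_pos: [587.5, 225.5, 44.8]
tcp_rot: [-3.141, -0.089, 0.063]
contact_force: [-0.4, -0.1, 4.5]
opening: 0.453
```

```bash
python3 - <<'E'
from plan import *
plan([])
p,d=grab('scene'); save('pics/f.png',cv2.resize(p[300:460,290:470],(720,600),interpolation=cv2.INTER_CUBIC))
W=cloud('scene',d); 
c=np.cos(YAW);s=np.sin(YAW); X=(W[...,0]-D[0])*c+(W[...,1]-D[1])*s; Y=-(W[...,0]-D[0])*s+(W[...,1]-D[1])*c
m=(abs(Y)<24)&(X>0)&(X<70)&(W[...,2]>26)&(W[...,2]<110)
for x0 in range(20,70,4):
    k=m&(X>=x0)&(X<x0+4); 
    if k.sum(): print(x0,k.sum(),np.percentile(W[k][:,2],[5,50,95]).round(1),np.percentile(Y[k],[3,97]).round(1))
E
```

```text
now [587.5 225.5  44.8] [-180.    -5.1    3.6] F [-0.4 -0.1  4.5] t 40.1 open 0.45
20 100 [ 46.9  79.4 102.7] [-23.   23.4]
24 76 [45.2 79.6 82.6] [-17.4  20.5]
28 64 [44.1 81.  83.4] [-17.5  20.6]
32 61 [46.6 81.2 83.4] [-15.9  19.7]
36 74 [46.5 81.8 84.6] [-17.3  20.3]
40 58 [49.8 82.3 84.6] [-16.1  19.8]
44 73 [46.8 82.4 86. ] [-15.5  20.5]
48 70 [47.8 83.8 86.7] [-16.7  20.9]
52 127 [49.1 79.2 85.5] [-16.2  20.1]
56 188 [42.1 61.  75.4] [-20.1  19.3]
60 68 [33.7 37.5 54.8] [-22.   19.9]
64 60 [33.4 35.7 37.8] [-22.1  21.6]
68 44 [27.5 33.8 36.8] [-20.1  22.2]
```

View pics/f.png

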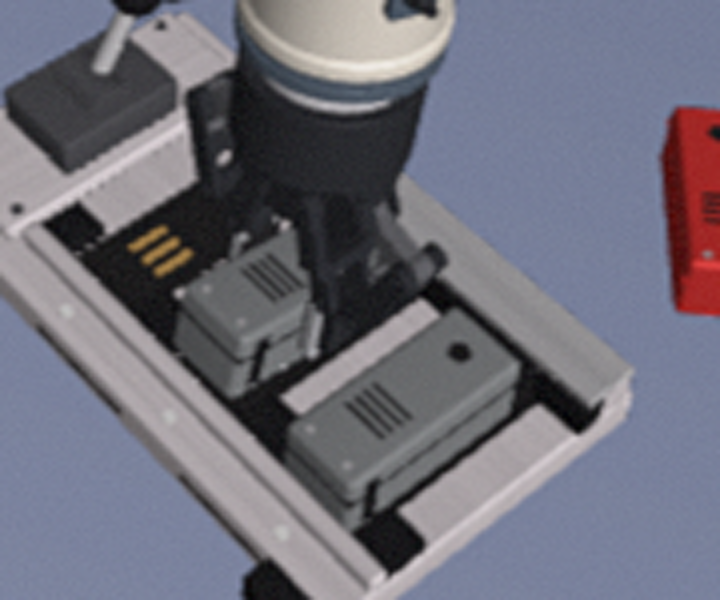

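```bash
python3 - <<'E'
from plan import *
for n in('scene','top'):
    p,d=grab(n); W=cloud(n,d)
    c=np.cos(YAW);s=np.sin(YAW); X=(W[...,0]-D[0])*c+(W[...,1]-D[1])*s; Y=-(W[...,0]-D[0])*s+(W[...,1]-D[1])*c; Z=W[...,2]
    for nm,y0,f in(('bay2',0,lambda:(Z>78)&(Z<89)),('bay3',72,lambda:(Z>64)&(Z<71))):
        m=(abs(Y-y0)<28)&(X>24)&(X<66)&f()
        print(n,nm,m.sum())
        if m.sum()<50: continue
        A=np.c_[X[m],Y[m],np.ones(m.sum())]; k=np.linalg.lstsq(A,Z[m],rcond=None)[0]; print(' slope x deg',np.degrees(np.arctan(k[0])).round(2),'roll',np.degrees(np.arctan(k[1])).round(2),'xmax',X[m].max().round(1))
        for x0 in(26,32,38,44,50): 
            q=m&(abs(X-x0)<3); 
            if q.sum(): print('  ',x0,Y[q].min().round(1),Y[q].max().round(1),((Y[q].min()+Y[q].max())/2).round(2))
    # cheeks: z 30..36 in x 39..63
    m=(X>41)&(X<60)&(Z>29)&(Z<38); h=np.histogram(Y[m],np.arange(-100,106,2)); print([(int(a),int(b)) for a,b in zip(h[1],h[0]) if b])
E
```

```text
scene bay2 401
 slope x deg 3.66 roll -0.99 xmax 57.6
   26 -19.4 18.6 -0.42
   32 -18.0 19.2 0.62
   38 -18.6 20.3 0.86
   44 -19.3 19.7 0.2
   50 -19.1 19.5 0.21
scene bay3 508
 slope x deg -1.54 roll -0.7 xmax 60.8
   26 52.0 91.2 71.61
   32 52.5 91.0 71.75
   38 52.2 91.5 71.86
   44 52.4 90.4 71.39
   50 52.7 92.1 72.4
[(-100, 7), (-98, 8), (-96, 14), (-94, 13), (-50, 3), (-48, 10), (-46, 10), (-44, 11), (-42, 11), (-40, 7), (-38, 11), (-36, 10), (-34, 9), (-32, 2), (-30, 8), (-28, 5), (-26, 2), (-24, 4), (-22, 2), (-20, 1), (22, 4), (24, 11), (26, 13), (28, 14), (30, 13), (32, 11), (34, 9), (36, 14), (38, 12), (40, 5), (42, 5), (44, 5), (46, 4), (48, 3), (50, 2), (54, 2), (58, 2), (62, 1), (64, 1), (66, 1), (68, 2), (70, 1), (72, 1), (76, 2), (82, 1), (84, 1), (86, 2), (88, 4), (90, 20), (94, 6), (96, 14), (98, 12), (100, 14), (102, 13)]
top bay2 8
top bay3 0
[(-100, 6), (-98, 7), (-90, 2), (-80, 2), (-72, 1), (-68, 1), (-66, 1), (-64, 1), (-58, 1), (-50, 3), (-48, 4), (-46, 3), (-44, 1), (-42, 2), (-40, 2), (-38, 3), (-36, 4), (-34, 1), (-32, 4), (-30, 5), (-28, 5), (-26, 3), (-24, 2), (-22, 1)]
```

The pack top is tilted 5°, matching the tool, and is laterally aligned. Its heel corner is at about x=61, at the stop, so it rested on the heel stop. I'll slide it towards the toe wall until I feel contact.

>>> {"fn": "move_arm", "kwargs": {"increments": [{"tx": -0.15,"ty": 0,"tz": 0,"rx": 0,"ry": 0,"rz": 0,"gripper": -1},{"tx": 0,"ty": 0,"tz": 0,"rx": 0,"ry": 0,"rz": 0,"gripper": -1},{"tx": 0,"ty": 0,"tz": 0,"rx": 0,"ry": 0,"rz": 0,"gripper": -1}]}}

```text
clock: 40.55
eef_pos: [587.5, 225.6, 44.7]
tcp_rot: [-3.141, -0.09, 0.063]
contact_force: [1.6, -1.1, 8.0]
opening: 0.459
```

>>> {"fn": "move_arm", "kwargs": {"increments": [{"tx": -0.1,"ty": 0,"tz": 0,"rx": 0,"ry": 0,"rz": 0,"gripper": -1},{"tx": 0,"ty": 0,"tz": 0,"rx": 0,"ry": 0,"rz": 0,"gripper": -1},{"tx": 0,"ty": 0,"tz": 0,"rx": 0,"ry": 0,"rz": 0,"gripper": -1}]}}

```text
clock: 40.85
eef_pos: [587.4, 225.6, 44.9]
tcp_rot: [-3.141, -0.091, 0.063]
contact_force: [4.2, -0.6, 8.3]
opening: 0.46
```

>>> {"fn": "move_arm", "kwargs": {"increments": [{"tx": -0.1,"ty": 0,"tz": 0,"rx": 0,"ry": 0,"rz": 0,"gripper": -1},{"tx": 0,"ty": 0,"tz": 0,"rx": 0,"ry": 0,"rz": 0,"gripper": -1},{"tx": 0,"ty": 0,"tz": 0,"rx": 0,"ry": 0,"rz": 0,"gripper": -1}]}}

```text
clock: 41.15
eef_pos: [587.1, 225.7, 45.1]
tcp_rot: [-3.141, -0.093, 0.064]
contact_force: [4.9, -1.6, 7.4]
opening: 0.464
```

```bash
python3 - <<'E'
from plan import *
p,d=grab('scene'); W=cloud('scene',d)
c=np.cos(YAW);s=np.sin(YAW); X=(W[...,0]-D[0])*c+(W[...,1]-D[1])*s; Y=-(W[...,0]-D[0])*s+(W[...,1]-D[1])*c; Z=W[...,2]
for v in range(358,396,4):
    print(v,[tuple(int(round(k)) for k in (X[v,u],Y[v,u],Z[v,u])) if d[v,u] else 0 for u in range(380,408,4)])
m=(Y>22)&(Y<95)&(X>-45)&(X<40)&(Z>26)&(Z<140)
for y0 in range(22,95,4):
    k=m&(Y>=y0)&(Y<y0+4)
    g=k&((Z>71)|((y0<48)))
    if g.sum(): print(y0,'gripper pts',g.sum(),'zmin',Z[g].min().round(1),'at x',X[g][Z[g].argmin()].round(1), 'zmed',np.median(Z[g]).round(1))
E
```

```text
358 [(12, 38, 159), (6, 40, 155), (-2, 42, 151), (-65, -1, 49), (-69, 4, 51), (-76, 8, 49), (-83, 11, 46)]
362 [(12, 38, 148), (7, 42, 147), (3, 47, 149), (-57, 6, 51), (-64, 10, 50), (-70, 14, 48), (-75, 19, 49)]
366 [(-2, 27, 113), (8, 45, 141), (7, 51, 147), (2, 55, 147), (-3, 59, 147), (-8, 62, 146), (-69, 24, 49)]
370 [(0, 30, 105), (12, 48, 138), (11, 56, 145), (8, 61, 149), (2, 64, 146), (-7, 65, 139), (-63, 31, 50)]
374 [(1, 32, 98), (16, 53, 137), (14, 59, 142), (13, 66, 148), (1, 64, 135), (-53, 31, 46), (-57, 37, 49)]
378 [(18, 47, 120), (16, 54, 127), (15, 61, 133), (3, 59, 120), (-51, 25, 29), (-50, 35, 41), (-54, 40, 43)]
382 [(19, 50, 113), (17, 56, 118), (0, 50, 96), (-41, 25, 26), (-46, 30, 27), (-51, 35, 29), (-35, 56, 68)]
386 [(19, 50, 102), (-25, 22, 25), (-31, 26, 25), (-38, 29, 21), (-42, 35, 24), (-25, 57, 68), (-31, 60, 65)]
390 [(-15, 23, 24), (-19, 29, 26), (-25, 33, 26), (-9, 54, 68), (-15, 57, 66), (-19, 63, 68), (-23, 67, 70)]
394 [(-8, 30, 26), (-14, 34, 26), (3, 56, 70), (-3, 60, 68), (-8, 64, 68), (-16, 66, 64), (-20, 71, 66)]
22 gripper pts 119 zmin 26.0 at x 11.1 zmed 105.0
26 gripper pts 160 zmin 26.0 at x -10.7 zmed 102.8
30 gripper pts 90 zmin 26.2 at x -2.4 zmed 80.9
34 gripper pts 22 zmin 26.1 at x -32.7 zmed 99.1
38 gripper pts 5 zmin 95.8 at x 19.6 zmed 100.1
42 gripper pts 18 zmin 94.0 at x 20.0 zmed 105.8
46 gripper pts 42 zmin 92.9 at x 18.2 zmed 114.0
50 gripper pts 49 zmin 95.7 at x 0.3 zmed 118.0
54 gripper pts 32 zmin 109.5 at x -4.0 zmed 122.8
58 gripper pts 24 zmin 116.8 at x -5.2 zmed 126.8
62 gripper pts 14 zmin 131.0 at x -5.2 zmed 136.1
70 gripper pts 2 zmin 71.3 at x -23.6 zmed 71.6
74 gripper pts 1 zmin 71.0 at x 24.1 zmed 71.0
78 gripper pts 3 zmin 71.0 at x -5.2 zmed 71.1
82 gripper pts 1 zmin 71.5 at x 18.1 zmed 71.5
```

>>> {"fn": "move_arm", "kwargs": {"increments": [{"tx": -0.04,"ty": 0,"tz": -0.31,"rx": 0,"ry": 2.5,"rz": 0,"gripper": -1},{"tx": -0.04,"ty": 0,"tz": -0.31,"rx": 0,"ry": 2.5,"rz": 0,"gripper": -1},{"tx": -0.04,"ty": 0,"tz": -0.31,"rx": 0,"ry": 2.5,"rz": 0,"gripper": -1},{"tx": -0.04,"ty": 0,"tz": -0.31,"rx": 0,"ry": 2.5,"rz": 0,"gripper": -1},{"tx": 0,"ty": 0,"tz": 0,"rx": 0,"ry": 0,"rz": 0,"gripper": -1},{"tx": 0,"ty": 0,"tz": 0,"rx": 0,"ry": 0,"rz": 0,"gripper": -1},{"tx": 0,"ty": 0,"tz": 0,"rx": 0,"ry": 0,"rz": 0,"gripper": -1}]}}

```text
clock: 41.9
eef_pos: [581.9, 225.6, 56.5]
tcp_rot: [-3.14, -0.264, 0.063]
contact_force: [0.4, 1.4, 7.0]
opening: 0.46
```

```bash
cat > hold.py <<'E'
from plan import *
# pose of the top surface of a pack held in bay at dock y=y0 (scene camera), robust plane
def top(y0,lo,hi,xr=(24,60)):
    p,d=grab('scene'); W=cloud('scene',d)
    c=np.cos(YAW);s=np.sin(YAW); X=(W[...,0]-D[0])*c+(W[...,1]-D[1])*s; Y=-(W[...,0]-D[0])*s+(W[...,1]-D[1])*c; Z=W[...,2]
    m=(abs(Y-y0)<16)&(X>xr[0])&(X<xr[1])&(Z>lo)&(Z<hi); x,z,y=X[m],Z[m],Y[m]
    rng=np.random.default_rng(0); best=None
    for _ in range(400):
        i,j=rng.choice(len(x),2,replace=False)
        if abs(x[i]-x[j])<10: continue
        k=(z[j]-z[i])/(x[j]-x[i])
        if not -0.05<k<0.4: continue
        n=(abs(z-z[i]-k*(x-x[i]))<1.5)
        if best is None or n.sum()>best.sum(): best=n
    k=np.polyfit(x[best],z[best],1)
    print('top plane: tilt',np.degrees(np.arctan(k[0])).round(2),'z at x=12',np.polyval(k,12).round(1),'z at 40',np.polyval(k,40).round(1),'n',best.sum(),'/',m.sum(),'xmax',np.percentile(x[best],98).round(1))
E
python3 - <<'E'
from hold import *
plan([]); top(0,60,120); top(72,60,75)
E
```

```text
now [581.9 225.6  56.5] [-179.9  -15.1    3.6] F [0.4 1.4 7. ] t 41.9 open 0.46
top plane: tilt 9.12 z at x=12 96.6 z at 40 101.1 n 125 / 454 xmax 43.6
top plane: tilt -1.35 z at x=12 68.1 z at 40 67.4 n 295 / 417 xmax 58.7
```

```bash
python3 - <<'E'
from plan import *
p,d=grab('scene'); W=cloud('scene',d)
c=np.cos(YAW);s=np.sin(YAW); X=(W[...,0]-D[0])*c+(W[...,1]-D[1])*s; Y=-(W[...,0]-D[0])*s+(W[...,1]-D[1])*c; Z=W[...,2]
m=(abs(Y)<16)&(Z>60)&(Z<115)
for x0 in range(20,62,4):
    k=m&(X>=x0)&(X<x0+4); print(x0,k.sum(),np.percentile(Z[k],[10,50,90]).round(1))
save('pics/g.png',cv2.resize(p[310:430,310:450],(700,600),interpolation=cv2.INTER_CUBIC))
E
```

```text
20 37 [95.1 96.6 97.9]
24 32 [96.8 98.2 99.7]
28 30 [ 98.   99.5 101.3]
32 36 [ 99.3 101.2 102.2]
36 41 [100.2 102.  104. ]
40 69 [ 95.   99.4 102.8]
44 86 [84.6 90.  95.6]
48 96 [71.8 77.8 83.9]
52 59 [64.6 69.  72.5]Traceback (most recent call last):
  File "<stdin>", line 6, in <module>
    return _quantile_unchecked(
        a, q, axis, out, overwrite_input, method, keepdims, weights)
    return _ureduce(a,
                    func=_quantile_ureduce_func,
    ...<5 lines>...
                    overwrite_input=overwrite_input,
                    method=method)
    r = func(a, **kwargs)
    result = _quantile(arr,
                       quantiles=q,
    ...<2 lines>...
                       out=out,
                       weights=wgt)
    slices_having_nans = np.isnan(arr[-1, ...])
                                  ~~~^^^^^^^^^
IndexError: index -1 is out of bounds for axis 0 with size 0
```

Depth profile shows the pack at about 19.5° while the tool is at 15°, so it turned about 4.4° in the grip when its heel caught the stop. I'll go back in with that offset allowed for, and closer to the wall.

>>> {"fn": "move_arm", "kwargs": {"increments": [{"tx": 0.05,"ty": 0.03,"tz": -0.3,"rx": 0,"ry": 0,"rz": 0,"gripper": -1},{"tx": 0.05,"ty": 0,"tz": 0.24,"rx": 0,"ry": -2,"rz": 0,"gripper": -1},{"tx": 0.05,"ty": 0,"tz": 0.24,"rx": 0,"ry": -2,"rz": 0,"gripper": -1},{"tx": 0,"ty": 0,"tz": 0,"rx": 0,"ry": 0,"rz": 0,"gripper": -1},{"tx": 0,"ty": 0,"tz": 0,"rx": 0,"ry": 0,"rz": 0,"gripper": -1}]}}

```text
clock: 42.55
eef_pos: [582.5, 224.4, 53.5]
tcp_rot: [3.141, -0.192, 0.063]
contact_force: [-0.2, -0.7, -2.3]
opening: 0.455
```

>>> {"fn": "move_arm", "kwargs": {"increments": [{"tx": -0.15,"ty": 0,"tz": -0.03,"rx": 0,"ry": 0,"rz": 0,"gripper": -1},{"tx": -0.15,"ty": 0,"tz": -0.03,"rx": 0,"ry": 0,"rz": 0,"gripper": -1},{"tx": 0,"ty": 0,"tz": 0,"rx": 0,"ry": 0,"rz": 0,"gripper": -1},{"tx": 0,"ty": 0,"tz": 0,"rx": 0,"ry": 0,"rz": 0,"gripper": -1}]}}

```text
clock: 42.95
eef_pos: [580.8, 224.7, 54.3]
tcp_rot: [-3.141, -0.195, 0.064]
contact_force: [5.6, -1.5, -4.6]
opening: 0.454
```

>>> {"fn": "move_arm", "kwargs": {"increments": [{"tx": -0.1,"ty": 0,"tz": -0.02,"rx": 0,"ry": 0,"rz": 0,"gripper": -1},{"tx": 0,"ty": 0,"tz": 0,"rx": 0,"ry": 0,"rz": 0,"gripper": -1},{"tx": 0,"ty": 0,"tz": 0,"rx": 0,"ry": 0,"rz": 0,"gripper": -1}]}}

```text
clock: 43.25
eef_pos: [580.7, 224.7, 54.7]
tcp_rot: [-3.141, -0.196, 0.064]
contact_force: [8.3, -2.0, -6.2]
opening: 0.459
```

>>> {"fn": "move_arm", "kwargs": {"increments": [{"tx": 0.35,"ty": 0,"tz": 0.0,"rx": 0,"ry": 0,"rz": 0,"gripper": -1},{"tx": 0,"ty": 0,"tz": 0,"rx": 0,"ry": 0,"rz": 0,"gripper": -1},{"tx": 0.06,"ty": 0,"tz": 0.3,"rx": 0,"ry": -2.5,"rz": 0,"gripper": -1},{"tx": 0.06,"ty": 0,"tz": 0.3,"rx": 0,"ry": -2.5,"rz": 0,"gripper": -1},{"tx": 0.06,"ty": 0,"tz": 0.3,"rx": 0,"ry": -2.5,"rz": 0,"gripper": -1},{"tx": 0,"ty": 0,"tz": 0,"rx": 0,"ry": 0,"rz": 0,"gripper": -1},{"tx": 0,"ty": 0,"tz": 0,"rx": 0,"ry": 0,"rz": 0,"gripper": -1},{"tx": 0,"ty": 0,"tz": 0,"rx": 0,"ry": 0,"rz": 0,"gripper": -1}]}}

```text
clock: 44.05
eef_pos: [584.6, 224.7, 45.8]
tcp_rot: [3.141, -0.061, 0.063]
contact_force: [0.6, -0.0, -2.4]
opening: 0.46
```

```bash
python3 - <<'E'
from plan import *
plan([])
p,d=grab('scene'); W=cloud('scene',d)
c=np.cos(YAW);s=np.sin(YAW); X=(W[...,0]-D[0])*c+(W[...,1]-D[1])*s; Y=-(W[...,0]-D[0])*s+(W[...,1]-D[1])*c; Z=W[...,2]
for y0,lo in((0,36),(72,36)):
  m=(abs(Y-y0)<14)&(Z>lo)&(Z<115)
  for x0 in range(20,70,4):
    k=m&(X>=x0)&(X<x0+4)
    if k.sum()>3: print(x0,k.sum(),np.percentile(Z[k],[10,50,90]).round(1),end='; ')
  print()
E
```

```text
now [584.6 224.7  45.8] [180.   -3.5   3.6] F [ 0.6 -0.  -2.4] t 44.0 open 0.46
20 30 [80.1 81.6 83.3]; 24 33 [81.2 81.7 83.2]; 28 30 [80.7 82.3 84.1]; 32 32 [81.3 82.9 84.3]; 36 33 [81.9 83.6 84.8]; 40 34 [82.1 83.7 84.7]; 44 29 [83.  84.4 85.8]; 48 43 [82.  83.9 86.4]; 52 115 [62.6 73.  81.9]; 56 78 [46.8 53.9 62.7]; 64 10 [36.4 36.7 37.5]; 
20 38 [65.9 67.7 69.5]; 24 38 [65.8 68.  69.7]; 28 41 [65.8 67.6 70.5]; 32 38 [65.8 67.8 69.2]; 36 42 [66.3 68.  69.3]; 40 36 [65.6 67.6 69.3]; 44 42 [66.  67.8 68.6]; 48 39 [65.5 67.  69.6]; 52 40 [66.1 67.3 68.3]; 56 87 [41.1 64.3 68. ]; 60 93 [37.2 50.3 62.9]; 64 12 [36.1 36.8 38.9]; 68 4 [37.  37.9 38.9];
```

>>> {"fn": "move_arm", "kwargs": {"increments": [{"tx": 0.06,"ty": 0,"tz": 0.3,"rx": 0,"ry": -2.5,"rz": 0,"gripper": -1},{"tx": 0,"ty": 0,"tz": 0,"rx": 0,"ry": 0,"rz": 0,"gripper": -1},{"tx": 0,"ty": 0,"tz": 0,"rx": 0,"ry": 0,"rz": 0,"gripper": -1}]}}

```text
clock: 44.4
eef_pos: [586.1, 224.9, 43.0]
tcp_rot: [3.141, -0.019, 0.063]
contact_force: [-0.6, -0.3, -3.1]
opening: 0.461
```

>>> {"fn": "move_arm", "kwargs": {"increments": [{"tx": 0.06,"ty": 0,"tz": 0.3,"rx": 0,"ry": -2.5,"rz": 0,"gripper": -1},{"tx": 0,"ty": 0,"tz": 0,"rx": 0,"ry": 0,"rz": 0,"gripper": -1},{"tx": 0,"ty": 0,"tz": 0,"rx": 0,"ry": 0,"rz": 0,"gripper": -1}]}}

```text
clock: 44.7
eef_pos: [586.7, 224.9, 39.9]
tcp_rot: [3.141, 0.025, 0.063]
contact_force: [0.3, -0.1, -2.4]
opening: 0.455
```

>>> {"fn": "move_arm", "kwargs": {"increments": [{"tx": 0.04,"ty": 0,"tz": 0.3,"rx": 0,"ry": -2.5,"rz": 0,"gripper": -1},{"tx": 0,"ty": 0,"tz": 0,"rx": 0,"ry": 0,"rz": 0,"gripper": -1},{"tx": 0,"ty": 0,"tz": 0,"rx": 0,"ry": 0,"rz": 0,"gripper": -1}]}}

```text
clock: 45.0
eef_pos: [587.1, 224.9, 36.9]
tcp_rot: [3.141, 0.068, 0.063]
contact_force: [-0.4, 0.3, -2.5]
opening: 0.464
```

>>> {"fn": "move_arm", "kwargs": {"increments": [{"tx": 0,"ty": 0,"tz": 0.08,"rx": 0,"ry": -0.5,"rz": 0,"gripper": -1},{"tx": 0,"ty": 0,"tz": 0,"rx": 0,"ry": 0,"rz": 0,"gripper": -1},{"tx": 0,"ty": 0,"tz": 0,"rx": 0,"ry": 0,"rz": 0,"gripper": -1}]}}

```text
clock: 45.3
eef_pos: [587.1, 225.0, 36.3]
tcp_rot: [3.142, 0.078, 0.063]
contact_force: [-0.1, 1.3, -2.8]
opening: 0.459
```

>>> {"fn": "move_arm", "kwargs": {"increments": [{"tx": 0,"ty": 0,"tz": 0.05,"rx": 0,"ry": 0,"rz": 0,"gripper": 0.35},{"tx": 0,"ty": 0,"tz": 0,"rx": 0,"ry": 0,"rz": 0,"gripper": 0.35},{"tx": 0,"ty": 0,"tz": 0,"rx": 0,"ry": 0,"rz": 0,"gripper": 0.35},{"tx": 0,"ty": 0,"tz": -3,"rx": 0,"ry": 0,"rz": 0,"gripper": 0.35},{"tx": 0,"ty": 0,"tz": -4,"rx": 0,"ry": 0,"rz": 0,"gripper": 0.35},{"tx": 0,"ty": 0,"tz": -4,"rx": 0,"ry": 4.5,"rz": 0,"gripper": 0.5},{"tx": 0,"ty": 0,"tz": -4,"rx": 0,"ry": 0,"rz": 0,"gripper": 0.5},{"tx": 0,"ty": 3,"tz": 0,"rx": 0,"ry": 0,"rz": 0,"gripper": 0.5},{"tx": 0,"ty": 3,"tz": 0,"rx": 0,"ry": 0,"rz": 0,"gripper": 0.5},{"tx": 0,"ty": 3,"tz": 0,"rx": 0,"ry": 0,"rz": 0,"gripper": 0.5},{"tx": 0,"ty": 0,"tz": 0,"rx": 0,"ry": 0,"rz": 0,"gripper": 0.5},{"tx": 0,"ty": 0,"tz": 0,"rx": 0,"ry": 0,"rz": 0,"gripper": 0.5}]}}

```text
clock: 46.5
eef_pos: [601.5, 135.4, 185.6]
tcp_rot: [-3.141, -0.0, 0.062]
contact_force: [0.9, -0.5, 0.7]
opening: 0.751
```

```bash
cat > look.py <<'E'
from plan import *
from meas import tops
for n in('top','scene'):
    p,d=grab(n); W=cloud(n,d)
    print(n);[print(*o) for o in tops(n,d,39,50,(480,720,-300,-150))]
    c=np.cos(YAW);s=np.sin(YAW); X=(W[...,0]-D[0])*c+(W[...,1]-D[1])*s; Y=-(W[...,0]-D[0])*s+(W[...,1]-D[1])*c; Z=W[...,2]
    for b,y0 in((1,-72),(2,0),(3,72)):
        m=(abs(Y-y0)<24)&(X>-45)&(X<66)&(Z>58)&(Z<90)
        if m.sum()<80: print('bay',b,m.sum()); continue
        k=np.linalg.lstsq(np.c_[X[m],Y[m]-y0,np.ones(m.sum())],Z[m],rcond=None)[0]
        print('bay',b,m.sum(),'tilt',np.degrees(k[0]).round(2),'roll',np.degrees(k[1]).round(2),'z0',k[2].round(1),'x',np.percentile(X[m],[1,99]).round(1),'y',(np.percentile(Y[m],[1,99])-y0).round(1))
plan([])
E
python3 look.py
```

```text
top
[ 594.4 -220.8] [98.9 39.5] -16.0 43.8 533
bay 1 0
bay 2 0
bay 3 0
scene
[ 597.4 -217.7] [97.5 43.2] -17.6 43.1 535
bay 1 0
bay 2 1232 tilt -0.58 roll -3.34 z0 66.8 x [-34.9  60.5] y [-19.5  19.6]
bay 3 1388 tilt -0.49 roll -2.49 z0 67.0 x [-35.   60.3] y [-19.6  19.6]
now [601.4 136.4 185.4] [-180.    -0.     3.6] F [0.2 0.1 0.2] t 46.6 open 0.75
```

Packs E and D are both flat in bays 3 and 2. Last is pack B at (595.9,-219.3), yaw -16.5°, still where it was knocked to.

```bash
python3 - <<'E'
from plan import *
plan([(595.9,-219.3,185,-16.5,0),(595.9,-219.3,85,-16.5,0)])
E
```

```text
now [601.4 136.4 185.4] [-180.    -0.     3.6] F [0.2 0.1 0.2] t 46.6 open 0.75
->[ 595.9 -219.3  185. ] cm [-2.7980e+00  3.5469e+01  2.6000e-02] = 8 x [-3.500e-01  4.434e+00  3.000e-03] turn [-2.000e-02 -1.000e-02  2.013e+01] = 3 x [-7.000e-03 -2.000e-03  6.709e+00]
->[ 595.9 -219.3   85. ] cm [ 0. -0. 10.] = 3 x [ 0.    -0.     3.333] turn [0. 0. 0.] = 0 x [0. 0. 0.]
```

>>> {"fn": "move_arm", "kwargs": {"increments": [{"tx": -0.35,"ty": 4.43,"tz": 0,"rx": 0,"ry": 0,"rz": 0,"gripper": 0.5},{"tx": -0.35,"ty": 4.43,"tz": 0,"rx": 0,"ry": 0,"rz": 0,"gripper": 0.5},{"tx": -0.35,"ty": 4.43,"tz": 0,"rx": 0,"ry": 0,"rz": 0,"gripper": 0.5},{"tx": -0.35,"ty": 4.43,"tz": 0,"rx": 0,"ry": 0,"rz": 0,"gripper": 0.5},{"tx": -0.35,"ty": 4.43,"tz": 0,"rx": 0,"ry": 0,"rz": 0,"gripper": 0.5},{"tx": -0.35,"ty": 4.43,"tz": 0,"rx": 0,"ry": 0,"rz": 0,"gripper": 0.5},{"tx": -0.35,"ty": 4.43,"tz": 0,"rx": 0,"ry": 0,"rz": 0,"gripper": 0.5},{"tx": -0.35,"ty": 4.46,"tz": 0,"rx": 0,"ry": 0,"rz": 6.7,"gripper": 0.5},{"tx": 0,"ty": 0,"tz": 0,"rx": 0,"ry": 0,"rz": 6.7,"gripper": 0.5},{"tx": 0,"ty": 0,"tz": 0,"rx": 0,"ry": 0,"rz": 6.7,"gripper": 0.5},{"tx": 0,"ty": 0,"tz": 4,"rx": 0,"ry": 0,"rz": 0,"gripper": 0.5},{"tx": 0,"ty": 0,"tz": 4,"rx": 0,"ry": 0,"rz": 0,"gripper": 0.5}]}}

```text
clock: 47.8
eef_pos: [597.5, -219.6, 105.6]
tcp_rot: [3.142, -0.004, -0.287]
contact_force: [-0.9, 0.6, -0.5]
opening: 0.751
```

>>> {"fn": "move_arm", "kwargs": {"increments": [{"tx": 0,"ty": 0,"tz": 2,"rx": 0,"ry": 0,"rz": 0,"gripper": 0.5},{"tx": 0,"ty": 0,"tz": 0,"rx": 0,"ry": 0,"rz": 0,"gripper": 0.5},{"tx": 0,"ty": 0,"tz": 0,"rx": 0,"ry": 0,"rz": 0,"gripper": 0.5},{"tx": 0,"ty": 0,"tz": 0,"rx": 0,"ry": 0,"rz": 0,"gripper": 0.5},{"tx": 0,"ty": 0,"tz": 0,"rx": 0,"ry": 0,"rz": 0,"gripper": 0.5}]}}

```text
clock: 48.3
eef_pos: [597.0, -220.2, 87.0]
tcp_rot: [3.141, -0.003, -0.287]
contact_force: [0.8, 0.0, -0.2]
opening: 0.753
```

```bash
python3 - <<'E'
from plan import *
plan([(595.9,-219.3,7.5,-16.5,0)])
E
```

```text
now [ 597.  -220.2   87. ] [180.   -0.2 -16.5] F [ 0.8  0.  -0.2] t 48.3 open 0.75
->[ 595.9 -219.3    7.5] cm [-0.15  -0.057  7.952] = 2 x [-0.075 -0.028  3.976] turn [ 0.01 -0.15  0.03] = 1 x [ 0.007 -0.155  0.033]
```

>>> {"fn": "move_arm", "kwargs": {"increments": [{"tx": -0.1,"ty": -0.05,"tz": 3.0,"rx": 0,"ry": 0,"rz": 0,"gripper": 0.5},{"tx": 0,"ty": 0,"tz": 2.7,"rx": 0,"ry": 0,"rz": 0,"gripper": 0.5},{"tx": 0,"ty": 0,"tz": 2.0,"rx": 0,"ry": 0,"rz": 0,"gripper": 0.5},{"tx": 0,"ty": 0,"tz": 0,"rx": 0,"ry": 0,"rz": 0,"gripper": 0.5},{"tx": 0,"ty": 0,"tz": 0,"rx": 0,"ry": 0,"rz": 0,"gripper": 0.5},{"tx": 0,"ty": 0,"tz": 0,"rx": 0,"ry": 0,"rz": 0,"gripper": -1},{"tx": 0,"ty": 0,"tz": 0,"rx": 0,"ry": 0,"rz": 0,"gripper": -1},{"tx": 0,"ty": 0,"tz": 0,"rx": 0,"ry": 0,"rz": 0,"gripper": -1},{"tx": 0,"ty": 0,"tz": 0,"rx": 0,"ry": 0,"rz": 0,"gripper": -1},{"tx": 0,"ty": 0,"tz": 0,"rx": 0,"ry": 0,"rz": 0,"gripper": -1},{"tx": 0,"ty": 0,"tz": 0,"rx": 0,"ry": 0,"rz": 0,"gripper": -1}], "squeeze": 85}}

```text
clock: 49.4
eef_pos: [596.3, -219.7, 10.3]
tcp_rot: [3.141, -0.003, -0.288]
contact_force: [-0.2, -0.7, 6.9]
opening: 0.454
```

```bash
python3 - <<'E'
from plan import *
s=r.sense(); x,y,z=s['eef_pos']; a=np.radians(-16.5)
g=(71+(x-595.9)*np.cos(a)+(y+219.3)*np.sin(a),z); print(g)
plan([(x,y,200,3.6,0),(*ins(-72,*g,-44,70,15)[:2],200,3.6,15),ins(-72,*g,-44,65,15),ins(-72,*g,-44,3,15),ins(-72,*g,-60,2,15)])
E
```

```text
(np.float64(71.46404133704841), np.float64(10.300168004065663))
now [ 596.3 -219.7   10.3] [180.   -0.2 -16.5] F [-0.2 -0.7  6.9] t 49.4 open 0.45
->[ 596.3 -219.7  200. ] cm [ 5.600e-02  3.000e-03 -1.897e+01] = 5 x [ 1.100e-02  1.000e-03 -3.794e+00] turn [  0.04  -0.17 -20.08] = 3 x [ 0.013 -0.056 -6.695]
->[602.4 154.4 200. ] cm [  2.966 -37.304  -0.   ] = 9 x [ 0.33  -4.145 -0.   ] turn [ 0. 15.  0.] = 2 x [0.  7.5 0. ]
->[602.4 154.4 117.4] cm [-2.137 -0.     7.974] = 2 x [-1.068 -0.     3.987] turn [0. 0. 0.] = 0 x [0. 0. 0.]
->[602.4 154.4  55.4] cm [-1.605 -0.     5.989] = 2 x [-0.802 -0.     2.994] turn [0. 0. 0.] = 0 x [0. 0. 0.]
->[586.5 153.4  54.4] cm [-1.571 -0.    -0.318] = 1 x [-1.571 -0.    -0.318] turn [0. 0. 0.] = 0 x [0. 0. 0.]
```

>>> {"fn": "move_arm", "kwargs": {"increments": [{"tx": 0,"ty": 0,"tz": -2.5,"rx": 0,"ry": 0,"rz": 0,"gripper": -1},{"tx": 0,"ty": 0,"tz": -4.1,"rx": 0,"ry": 0,"rz": 0,"gripper": -1},{"tx": 0,"ty": 0,"tz": -4.1,"rx": 0,"ry": 0,"rz": 0,"gripper": -1},{"tx": 0,"ty": 0,"tz": -4.2,"rx": 0,"ry": 0,"rz": -6.7,"gripper": -1},{"tx": 0,"ty": 0,"tz": -4.0,"rx": 0,"ry": 0,"rz": -6.7,"gripper": -1},{"tx": 0,"ty": 0,"tz": 0,"rx": 0,"ry": 0,"rz": -6.7,"gripper": -1},{"tx": 0.33,"ty": -4.14,"tz": 0,"rx": 0,"ry": 0,"rz": 0,"gripper": -1},{"tx": 0.33,"ty": -4.14,"tz": 0,"rx": 0,"ry": 0,"rz": 0,"gripper": -1},{"tx": 0.33,"ty": -4.14,"tz": 0,"rx": 0,"ry": 0,"rz": 0,"gripper": -1},{"tx": 0.33,"ty": -4.14,"tz": 0,"rx": 0,"ry": 0,"rz": 0,"gripper": -1},{"tx": 0.33,"ty": -4.14,"tz": 0,"rx": 0,"ry": 0,"rz": 0,"gripper": -1},{"tx": 0.33,"ty": -4.14,"tz": 0,"rx": 0,"ry": 0,"rz": 0,"gripper": -1}]}}

```text
clock: 50.6
eef_pos: [598.7, 31.5, 198.0]
tcp_rot: [3.142, -0.001, 0.063]
contact_force: [0.7, 0.0, -2.7]
opening: 0.455
```

>>> {"fn": "move_arm", "kwargs": {"increments": [{"tx": 0.33,"ty": -4.14,"tz": 0,"rx": 0,"ry": 0,"rz": 0,"gripper": -1},{"tx": 0.33,"ty": -4.14,"tz": 0,"rx": 0,"ry": 0,"rz": 0,"gripper": -1},{"tx": 0.33,"ty": -4.14,"tz": 0,"rx": 0,"ry": 0,"rz": 0,"gripper": -1},{"tx": 0,"ty": 0,"tz": 0,"rx": 0,"ry": 7.5,"rz": 0,"gripper": -1},{"tx": 0,"ty": 0,"tz": 0,"rx": 0,"ry": 7.5,"rz": 0,"gripper": -1},{"tx": -1.07,"ty": 0,"tz": 3.98,"rx": 0,"ry": 0,"rz": 0,"gripper": -1},{"tx": -0.7,"ty": 0,"tz": 2.6,"rx": 0,"ry": 0,"rz": 0,"gripper": -1},{"tx": 0,"ty": 0,"tz": 0,"rx": 0,"ry": 0,"rz": 0,"gripper": -1},{"tx": 0,"ty": 0,"tz": 0,"rx": 0,"ry": 0,"rz": 0,"gripper": -1},{"tx": 0,"ty": 0,"tz": 0,"rx": 0,"ry": 0,"rz": 0,"gripper": -1},{"tx": 0,"ty": 0,"tz": 0,"rx": 0,"ry": 0,"rz": 0,"gripper": -1}]}}

```text
clock: 51.7
eef_pos: [602.3, 154.7, 131.0]
tcp_rot: [-3.141, -0.264, 0.063]
contact_force: [0.7, -0.7, -2.9]
opening: 0.454
```

```bash
python3 - <<'E'
from plan import *
g=(71.5,10.3)
plan([ins(-72,*g,-43,3,15),ins(-72,*g,-60,2,15)])
E
```

```text
now [602.3 154.7 131. ] [-180.   -15.2    3.6] F [ 0.7 -0.7 -2.9] t 51.7 open 0.45
->[603.5 154.5  55.5] cm [-1.86   0.032  7.322] = 2 x [-0.93   0.016  3.661] turn [-0.03 -0.15 -0.  ] = 1 x [-0.034 -0.153 -0.001]
->[586.5 153.4  54.5] cm [-1.668 -0.    -0.343] = 1 x [-1.668 -0.    -0.343] turn [0. 0. 0.] = 0 x [0. 0. 0.]
```

>>> {"fn": "move_arm", "kwargs": {"increments": [{"tx": -0.76,"ty": 0.03,"tz": 3.0,"rx": 0,"ry": 0,"rz": 0,"gripper": -1},{"tx": -0.56,"ty": 0,"tz": 2.2,"rx": 0,"ry": 0,"rz": 0,"gripper": -1},{"tx": -0.34,"ty": 0,"tz": 1.3,"rx": 0,"ry": 0,"rz": 0,"gripper": -1},{"tx": -0.18,"ty": 0,"tz": 0.7,"rx": 0,"ry": 0,"rz": 0,"gripper": -1},{"tx": 0,"ty": 0,"tz": 0,"rx": 0,"ry": 0,"rz": 0,"gripper": -1},{"tx": 0,"ty": 0,"tz": 0,"rx": 0,"ry": 0,"rz": 0,"gripper": -1},{"tx": 0,"ty": 0,"tz": 0,"rx": 0,"ry": 0,"rz": 0,"gripper": -1}]}}

```text
clock: 52.4
eef_pos: [602.7, 154.5, 56.1]
tcp_rot: [-3.141, -0.264, 0.063]
contact_force: [0.8, -1.0, -2.2]
opening: 0.456
```

>>> {"fn": "move_arm", "kwargs": {"increments": [{"tx": -0.5,"ty": 0,"tz": -0.1,"rx": 0,"ry": 0,"rz": 0,"gripper": -1},{"tx": -0.5,"ty": 0,"tz": -0.1,"rx": 0,"ry": 0,"rz": 0,"gripper": -1},{"tx": -0.5,"ty": 0,"tz": -0.1,"rx": 0,"ry": 0,"rz": 0,"gripper": -1},{"tx": 0,"ty": 0,"tz": 0,"rx": 0,"ry": 0,"rz": 0,"gripper": -1},{"tx": 0,"ty": 0,"tz": 0,"rx": 0,"ry": 0,"rz": 0,"gripper": -1}]}}

```text
clock: 52.9
eef_pos: [586.4, 153.3, 54.0]
tcp_rot: [3.142, -0.262, 0.063]
contact_force: [0.2, 0.5, -3.1]
opening: 0.456
```

>>> {"fn": "move_arm", "kwargs": {"increments": [{"tx": -0.1,"ty": 0,"tz": -0.03,"rx": 0,"ry": 0,"rz": 0,"gripper": -1},{"tx": 0,"ty": 0,"tz": 0,"rx": 0,"ry": 0,"rz": 0,"gripper": -1},{"tx": 0,"ty": 0,"tz": 0,"rx": 0,"ry": 0,"rz": 0,"gripper": -1}]}}

```text
clock: 53.2
eef_pos: [585.9, 153.3, 54.0]
tcp_rot: [-3.141, -0.262, 0.063]
contact_force: [1.8, -0.3, -3.0]
opening: 0.457
```

>>> {"fn": "move_arm", "kwargs": {"increments": [{"tx": -0.1,"ty": 0,"tz": -0.03,"rx": 0,"ry": 0,"rz": 0,"gripper": -1},{"tx": 0,"ty": 0,"tz": 0,"rx": 0,"ry": 0,"rz": 0,"gripper": -1},{"tx": 0,"ty": 0,"tz": 0,"rx": 0,"ry": 0,"rz": 0,"gripper": -1}]}}

```text
clock: 53.5
eef_pos: [585.6, 153.3, 54.4]
tcp_rot: [-3.141, -0.264, 0.063]
contact_force: [5.9, -0.8, -3.9]
opening: 0.454
```

>>> {"fn": "move_arm", "kwargs": {"increments": [{"tx": 0.25,"ty": 0,"tz": 0.05,"rx": 0,"ry": 0,"rz": 0,"gripper": -1},{"tx": 0,"ty": 0,"tz": 0,"rx": 0,"ry": 0,"rz": 0,"gripper": -1},{"tx": 0.04,"ty": 0,"tz": 0.31,"rx": 0,"ry": -2.5,"rz": 0,"gripper": -1},{"tx": 0.04,"ty": 0,"tz": 0.31,"rx": 0,"ry": -2.5,"rz": 0,"gripper": -1},{"tx": 0.04,"ty": 0,"tz": 0.31,"rx": 0,"ry": -2.5,"rz": 0,"gripper": -1},{"tx": 0,"ty": 0,"tz": 0,"rx": 0,"ry": 0,"rz": 0,"gripper": -1},{"tx": 0,"ty": 0,"tz": 0,"rx": 0,"ry": 0,"rz": 0,"gripper": -1}]}}

```text
clock: 54.2
eef_pos: [589.9, 153.3, 45.0]
tcp_rot: [3.141, -0.131, 0.063]
contact_force: [-0.4, -0.2, -2.8]
opening: 0.457
```

>>> {"fn": "move_arm", "kwargs": {"increments": [{"tx": 0.04,"ty": 0,"tz": 0.31,"rx": 0,"ry": -2.5,"rz": 0,"gripper": -1},{"tx": 0,"ty": 0,"tz": 0,"rx": 0,"ry": 0,"rz": 0,"gripper": -1},{"tx": 0,"ty": 0,"tz": 0,"rx": 0,"ry": 0,"rz": 0,"gripper": -1}]}}

```text
clock: 54.5
eef_pos: [590.7, 153.4, 42.2]
tcp_rot: [3.141, -0.088, 0.063]
contact_force: [0.0, -0.0, -3.0]
opening: 0.457
```

```bash
python3 - <<'E'
from plan import *
plan([])
p,d=grab('scene'); W=cloud('scene',d)
c=np.cos(YAW);s=np.sin(YAW); X=(W[...,0]-D[0])*c+(W[...,1]-D[1])*s; Y=-(W[...,0]-D[0])*s+(W[...,1]-D[1])*c; Z=W[...,2]
for y0 in(-72,0):
  m=(abs(Y-y0)<14)&(Z>36)&(Z<115)
  for x0 in range(20,70,4):
    k=m&(X>=x0)&(X<x0+4)
    if k.sum()>3: print(x0,k.sum(),np.percentile(Z[k],[10,50,90]).round(1),end='; ')
  print()
E
```

```text
now [590.7 153.4  42.2] [180.   -5.    3.6] F [ 0. -0. -3.] t 54.5 open 0.46
20 29 [74.9 76.7 78. ]; 24 30 [75.5 77.  78.7]; 28 24 [75.6 77.1 79. ]; 32 34 [75.4 77.6 79.8]; 36 25 [76.1 77.5 79.6]; 40 30 [75.9 78.1 79.4]; 44 28 [76.6 78.3 80. ]; 48 32 [77.2 78.7 80.5]; 52 36 [75.5 78.2 80.6]; 56 139 [44.8 60.  74.7]; 60 12 [36.2 44.4 46.5]; 64 7 [36.3 36.7 37.1]; 68 7 [36.2 37.2 37.9]; 
20 34 [65.7 67.4 69.9]; 24 32 [66.  67.8 68.8]; 28 38 [65.7 67.5 69.2]; 32 33 [65.9 67.7 69.7]; 36 31 [66.2 67.2 68.7]; 40 35 [65.8 67.6 69. ]; 44 35 [65.9 67.6 69.2]; 48 35 [65.5 67.2 69.5]; 52 37 [65.6 67.4 69.3]; 56 61 [44.9 65.2 68.2]; 60 87 [39.1 52.3 64.4]; 64 12 [36.3 36.7 37.8]; 68 6 [36.9 37.6 38.4];
```

>>> {"fn": "move_arm", "kwargs": {"increments": [{"tx": -0.06,"ty": 0,"tz": 0,"rx": 0,"ry": 0,"rz": 0,"gripper": -1},{"tx": 0,"ty": 0,"tz": 0,"rx": 0,"ry": 0,"rz": 0,"gripper": -1},{"tx": 0.03,"ty": 0,"tz": 0.31,"rx": 0,"ry": -2.5,"rz": 0,"gripper": -1},{"tx": 0,"ty": 0,"tz": 0,"rx": 0,"ry": 0,"rz": 0,"gripper": -1},{"tx": 0,"ty": 0,"tz": 0,"rx": 0,"ry": 0,"rz": 0,"gripper": -1}]}}

```text
clock: 55.05
eef_pos: [591.1, 153.5, 39.1]
tcp_rot: [3.141, -0.044, 0.063]
contact_force: [-0.1, -0.0, -3.0]
opening: 0.453
```

>>> {"fn": "move_arm", "kwargs": {"increments": [{"tx": 0.03,"ty": 0,"tz": 0.28,"rx": 0,"ry": -2.3,"rz": 0,"gripper": -1},{"tx": 0,"ty": 0,"tz": 0,"rx": 0,"ry": 0,"rz": 0,"gripper": -1},{"tx": 0,"ty": 0,"tz": 0,"rx": 0,"ry": 0,"rz": 0,"gripper": -1}]}}

```text
clock: 55.35
eef_pos: [591.4, 153.5, 36.3]
tcp_rot: [3.141, -0.005, 0.063]
contact_force: [-0.2, -0.3, -3.5]
opening: 0.454
```

>>> {"fn": "move_arm", "kwargs": {"increments": [{"tx": 0,"ty": 0,"tz": 0.15,"rx": 0,"ry": -0.2,"rz": 0,"gripper": -1},{"tx": 0,"ty": 0,"tz": 0,"rx": 0,"ry": 0,"rz": 0,"gripper": -1},{"tx": 0,"ty": 0,"tz": 0,"rx": 0,"ry": 0,"rz": 0,"gripper": -1}]}}

```text
clock: 55.65
eef_pos: [591.3, 153.5, 34.9]
tcp_rot: [3.142, -0.0, 0.063]
contact_force: [-0.3, 1.0, -3.4]
opening: 0.459
```

>>> {"fn": "move_arm", "kwargs": {"increments": [{"tx": 0,"ty": 0,"tz": 0,"rx": 0,"ry": 0,"rz": 0,"gripper": 0.35},{"tx": 0,"ty": 0,"tz": 0,"rx": 0,"ry": 0,"rz": 0,"gripper": 0.35},{"tx": 0,"ty": 0,"tz": 0,"rx": 0,"ry": 0,"rz": 0,"gripper": 0.35},{"tx": 0,"ty": 0,"tz": -3,"rx": 0,"ry": 0,"rz": 0,"gripper": 0.35},{"tx": 0,"ty": 0,"tz": -4,"rx": 0,"ry": 0,"rz": 0,"gripper": 0.35},{"tx": 0,"ty": 0,"tz": -4,"rx": 0,"ry": 0,"rz": 0,"gripper": -1},{"tx": 0,"ty": 0,"tz": -4,"rx": 0,"ry": 0,"rz": 0,"gripper": -1},{"tx": 0,"ty": 4,"tz": 0,"rx": 0,"ry": 0,"rz": 0,"gripper": -1},{"tx": 0,"ty": 4,"tz": 0,"rx": 0,"ry": 0,"rz": 0,"gripper": -1},{"tx": 0,"ty": 4,"tz": 0,"rx": 0,"ry": 0,"rz": 0,"gripper": -1},{"tx": 0,"ty": 4,"tz": 0,"rx": 0,"ry": 0,"rz": 0,"gripper": -1},{"tx": 0,"ty": 0,"tz": 0,"rx": 0,"ry": 0,"rz": 0,"gripper": -1}]}}

```text
clock: 56.85
eef_pos: [601.8, -10.2, 185.2]
tcp_rot: [3.14, -0.001, 0.06]
contact_force: [1.2, 0.6, -0.1]
opening: -0.001
```

```bash
python3 look.py; python3 - <<'E'
from plan import *
a=dock(-72,-152);b=dock(3,-152)
plan([(*a,183,3.6,0),(*a,101,3.6,0),(*b,101,3.6,0)])
p,d=grab('scene'); save('pics/h.png',cv2.resize(p[230:470,240:520],(700,600),interpolation=cv2.INTER_CUBIC))
E
```

```text
top
bay 1 154 tilt 0.27 roll -9.41 z0 68.8 x [-28.1  57. ] y [ 5.2 16.7]
bay 2 611 tilt 0.45 roll 1.56 z0 66.9 x [-37.4  57.9] y [-22.9  16.5]
bay 3 606 tilt 0.2 roll 1.32 z0 66.8 x [-37.8  57.8] y [-23.2  16.8]
scene
bay 1 1088 tilt -0.55 roll -3.57 z0 66.9 x [-35.5  60.3] y [-18.9  20.2]
bay 2 1224 tilt -0.54 roll -3.38 z0 66.9 x [-34.7  60.7] y [-19.6  19.6]
bay 3 1390 tilt -0.65 roll -2.89 z0 67.0 x [-34.9  60.6] y [-19.3  19.5]
now [601.6  -6.9 185. ] [-180.    -0.     3.5] F [-0.4 -0.1  0.3] t 57.0 open -0.0
now [601.6  -6.9 185. ] [-180.    -0.     3.5] F [-0.4 -0.1  0.3] t 57.0 open -0.0
->[513.3  68.7 183. ] cm [-8.358 -8.079  0.202] = 2 x [-4.179 -4.04   0.101] turn [-0.01 -0.02 -0.1 ] = 1 x [-0.012 -0.015 -0.103]
->[513.3  68.7 101. ] cm [ 0.  -0.   8.2] = 2 x [ 0.  -0.   4.1] turn [0. 0. 0.] = 0 x [0. 0. 0.]
->[588.1  73.4 101. ] cm [7.5 0.  0. ] = 2 x [3.75 0.   0.  ] turn [0. 0. 0.] = 0 x [0. 0. 0.]
```

View pics/h.png

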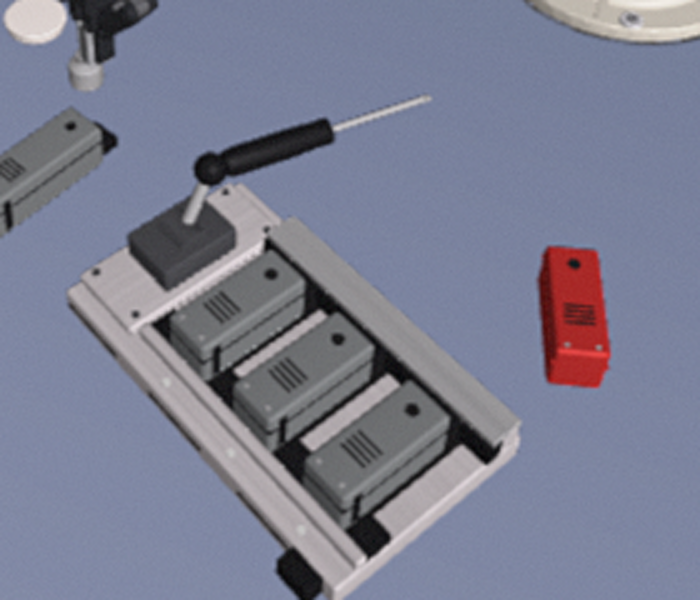

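All three are flat and equal at height about 67. Now switching the dock on.

>>> {"fn": "move_arm", "kwargs": {"increments": [{"tx": -2.8,"ty": -2.7,"tz": 0,"rx": 0,"ry": 0,"rz": -0.1,"gripper": -1},{"tx": -2.8,"ty": -2.7,"tz": 0,"rx": 0,"ry": 0,"rz": 0,"gripper": -1},{"tx": -2.8,"ty": -2.7,"tz": 0,"rx": 0,"ry": 0,"rz": 0,"gripper": -1},{"tx": 0,"ty": 0,"tz": 0,"rx": 0,"ry": 0,"rz": 0,"gripper": -1},{"tx": 0,"ty": 0,"tz": 4.2,"rx": 0,"ry": 0,"rz": 0,"gripper": -1},{"tx": 0,"ty": 0,"tz": 4.2,"rx": 0,"ry": 0,"rz": 0,"gripper": -1},{"tx": 0,"ty": 0,"tz": 0,"rx": 0,"ry": 0,"rz": 0,"gripper": -1},{"tx": 0,"ty": 0,"tz": 0,"rx": 0,"ry": 0,"rz": 0,"gripper": -1}]}}

```text
clock: 57.8
eef_pos: [512.4, 69.9, 101.1]
tcp_rot: [3.142, 0.002, 0.066]
contact_force: [0.9, -0.1, 1.0]
opening: -0.001
```

>>> {"fn": "move_arm", "kwargs": {"increments": [{"tx": 1.4,"ty": 0,"tz": 0,"rx": 0,"ry": 0,"rz": 0,"gripper": -1},{"tx": 1.2,"ty": 0,"tz": 0,"rx": 0,"ry": 0,"rz": 0,"gripper": -1},{"tx": 1.2,"ty": 0,"tz": 0,"rx": 0,"ry": 0,"rz": 0,"gripper": -1},{"tx": 1.2,"ty": 0,"tz": 0,"rx": 0,"ry": 0,"rz": 0,"gripper": -1},{"tx": 1.2,"ty": 0,"tz": 0,"rx": 0,"ry": 0,"rz": 0,"gripper": -1},{"tx": 1.0,"ty": 0,"tz": 0,"rx": 0,"ry": 0,"rz": 0,"gripper": -1},{"tx": 0.5,"ty": 0,"tz": 0,"rx": 0,"ry": 0,"rz": 0,"gripper": -1},{"tx": 0,"ty": 0,"tz": 0,"rx": 0,"ry": 0,"rz": 0,"gripper": -1},{"tx": 0,"ty": 0,"tz": 0,"rx": 0,"ry": 0,"rz": 0,"gripper": -1}]}}

```text
clock: 58.7
eef_pos: [589.5, 74.3, 100.8]
tcp_rot: [-3.142, -0.0, 0.065]
contact_force: [-0.3, 0.2, 0.3]
opening: 0.001
```

>>> {"fn": "move_arm", "kwargs": {"increments": [{"tx": -1,"ty": 0,"tz": 0,"rx": 0,"ry": 0,"rz": 0,"gripper": -1},{"tx": 0,"ty": 0,"tz": -4,"rx": 0,"ry": 0,"rz": 0,"gripper": -1},{"tx": 0,"ty": 0,"tz": -4,"rx": 0,"ry": 0,"rz": 0,"gripper": -1},{"tx": -4,"ty": 0,"tz": -4,"rx": 0,"ry": 0,"rz": 0,"gripper": -1},{"tx": -3,"ty": 4,"tz": 0,"rx": 0,"ry": 0,"rz": 0,"gripper": -1},{"tx": -3,"ty": 4,"tz": 0,"rx": 0,"ry": 0,"rz": 0,"gripper": -1},{"tx": -3,"ty": 4,"tz": 0,"rx": 0,"ry": 0,"rz": 0,"gripper": -1},{"tx": -2,"ty": 4,"tz": 0,"rx": 0,"ry": 0,"rz": 0,"gripper": -1},{"tx": 0,"ty": 0,"tz": 0,"rx": 0,"ry": 0,"rz": 0,"gripper": -1},{"tx": 0,"ty": 0,"tz": 0,"rx": 0,"ry": 0,"rz": 0,"gripper": -1}]}}

```text
clock: 59.7
eef_pos: [443.9, -96.0, 216.5]
tcp_rot: [-3.142, -0.001, 0.062]
contact_force: [-0.5, -0.2, 0.8]
opening: -0.0
```

```bash
python3 look.py | grep -v top; python3 - <<'E'
from plan import *
p,d=grab('scene'); q,d2=grab('top')
for n,dd in(('top',d2),('scene',d)):
    W=cloud(n,dd); b=(W[...,2]>100)&(W[...,2]<130)&(W[...,0]>530)&(W[...,0]<680)&(abs(W[...,1]-75)<25); print('ball',n,W[b].mean(0).round(1),b.sum())
save('pics/i.png',np.hstack([cv2.resize(p[130:480,120:480],(420,408)),cv2.resize(q[130:340,140:510],(370,210)).copy() if 0 else cv2.resize(q[130:370,140:510],(380,408))]))
E
```

```text
bay 1 595 tilt 0.92 roll -0.82 z0 66.9 x [-38.4  56.1] y [-22.2  16.3]
bay 2 611 tilt 0.43 roll 1.12 z0 66.7 x [-37.8  58.6] y [-23.1  16.6]
bay 3 607 tilt 0.37 roll 0.57 z0 66.9 x [-37.7  57.9] y [-23.3  16.4]
scene
bay 1 1090 tilt -0.42 roll -3.64 z0 66.8 x [-35.1  60. ] y [-19.   20.3]
bay 2 1226 tilt -0.45 roll -3.34 z0 66.8 x [-35.1  60.6] y [-19.3  19.5]
bay 3 1387 tilt -0.52 roll -2.33 z0 67.0 x [-35.4  60.6] y [-19.3  19.5]
now [444.8 -94.8 216.4] [-180.    -0.     3.7] F [ 0.5  0.3 -0.1] t 59.8 open 0.0
ball top [611.7  73.  117.1] 85
ball scene [617.3  80.  114.9] 161
```

View pics/i.png

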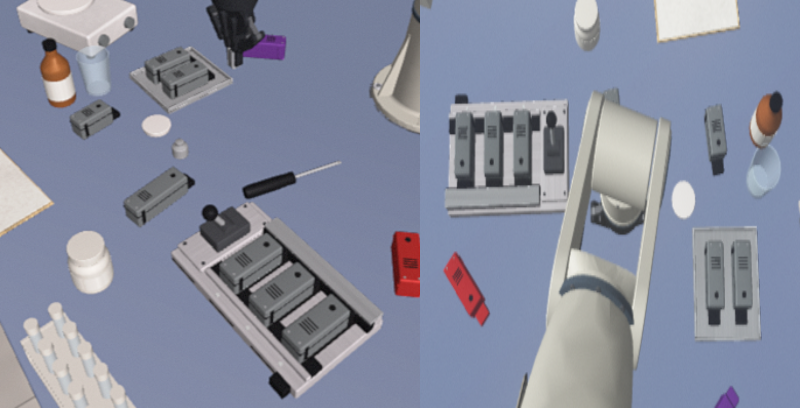

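Lever ball is back at its original ON position (611.7, 617.3 against 610.7, 616.5). The three packs are flat in the bays, two stand in the tray, the bystanders are upright, and the arm is clear.

```bash
python3 -c "
from rig import r
print(r.sign_off())"
```

```text
the job is handed in; nothing more can be done
None
```

The battery dock is changed over and handed in at about 60 s of the 208 s; the sign-off gave no verdict.

- **Order:** I pushed the lever OFF before touching any pack. The charged packs from bays 1 and 3 went upright side by side into the tray. The three dock-size packs went toe-first into bays 3, 2 and 1, and I switched the lever back ON.
- **Which packs:** I measured the body lengths at about 98 mm for the three I used. The look-alikes measured 79 and 118 mm and were left alone, as were the red and purple ones.
- **Final checks:**
  - All three bay packs lie flat and inside their heel stops, with tops at about 67 mm, the same as the charged packs had.
  - The lever ball is within 1 mm of where it stood when ON.
  - Both charged packs stand in the tray, and the bottle, beaker and jar are upright.
  - The gripper was empty and clear of everything.
- **What went wrong:**
  - The bay 2 pack first caught on its heel, I think on the heel stop. The wrist force reached about 43 N there, and the pack turned about 4° in the grip. I backed out and put it in again closer to the toe wall.
  - The limit is 40 N for the arm or gripper body pressing on something. I believe that force went through the held pack only, but I could not check it directly.
  - One bench pack was knocked about 4 cm aside during the run. I measured it again before taking it.

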